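# Brush out sample jars and clear the trough

## Task

Clean up the finds bench with the long bottle brush: scrub the inside of every open sample jar, the tallest first and on down to the shortest, working the brush right down to the bottom, well up and right down to the bottom again in each. After the jars, sweep the lightly pressed brush slowly and steadily, over about five seconds, along the trough so that all the clay lumps end up in its catch bin. Finally the brush must hang in its stand again and all the open jars stand upright in the shallow cardboard box; leave the other things where they are.

Things in the scene. Friction and masses are not known exactly. Their poses are not given: they have to be found in the camera images.
- brush: Long bottle brush (about 110 g) hanging upright in its stand, bristles down. Origin: centre of the underside of its black collar (60 mm across, 6 mm thick), z up along the handle. The handle is a wooden bar 18 x 18 mm (sides along x and y) from z = 6 to 86 mm: grip it here from above, and keep it vertical. Below the collar: a steel rod 8 mm thick and the bristle head.
- brush_tip (a point): Centre of the flat lower end of the bristle head, 100 mm below the brush's origin when nothing presses on it. The head is cylindrical, 26 mm across and 55 mm long.
- bristles (a joint): How far the bristle head is pushed up along the rod (m): 0 free, at most 0.020. It gives like a spring: 0.6 N starts it, then 200 N/m (10 mm is 2.6 N); past 20 mm it is rigid.
- stand_top (a point): Centre of the mouth of the brush stand, a fixed upright aluminium tube 105 mm high, 48 mm across outside, 40 mm inside, on a round foot 90 mm across and 6 mm thick. The brush hangs in it with its collar lying on the rim; brush origin and this point then coincide within the play.
- trough: Fixed aluminium trough along its own y, origin on the table. Channel floor 40 mm up, from y = -80 mm (open end) to +115 mm (end wall), 40 mm wide (x = -20 to 20), side walls 12 mm higher. An open grey catch bin joins its open end: inside x = -43 to 43 mm, y = -171 to -84 mm, floor 4 mm and rim 30 mm up. A lump pushed off the open end drops into it.
- box: Shallow open cardboard box fixed on the table, 170 (its x) x 290 (its y) mm outside, 32 mm high, walls and floor 5 mm. Origin: centre of its underside.
- jar_tall: The tallest of up to three open, round, straight white plastic sample jars standing loose on the table: 90 mm high, 58 mm across, wall 4 mm, bottom 6 mm thick, 200 g. Origin: centre of its underside, z up. May be absent.
- jar_mid: The middle of up to three open, round, straight white plastic sample jars standing loose on the table: 72 mm high, 62 mm across, wall 4 mm, bottom 6 mm thick, 200 g. Origin: centre of its underside, z up. May be absent.
- jar_short: The shortest of up to three open, round, straight white plastic sample jars standing loose on the table: 55 mm high, 64 mm across, wall 4 mm, bottom 6 mm thick, 200 g. Origin: centre of its underside, z up. May be absent.
- lump0: Loose lump of dried brown clay lying in the channel of the trough, a flat round pat 34 mm across and 13 mm thick, 20 g. Origin: its centre. Two or three such lumps are there.
- lump1: Loose lump of dried brown clay lying in the channel of the trough, a flat round pat 34 mm across and 13 mm thick, 20 g. Origin: its centre. Two or three such lumps are there.
- lump2: Loose lump of dried brown clay lying in the channel of the trough, a flat round pat 34 mm across and 13 mm thick, 20 g. Origin: its centre. Two or three such lumps are there.
- sample_box: Closed white sample box, 94 x 64 x 36 mm. Bystander: leave it where it is. Origin: centre of its underside.
- jar_closed: Closed sample jar with a lid, 56 mm across, 70 mm high, not one of the open jars. Bystander: leave it where it is. Origin: centre of its underside.
- weight_block: Plain wooden block, 100 x 60 x 50 mm. Bystander: leave it where it is. Origin: centre of its underside.
There are look-alikes about, which are no part of the job. What is shaped like the brush but red is not meant. What is shaped like the jar_short but green is not meant.

How it is judged:
By the outcome, as a careful person would: the job done as asked, in the order asked, and still so for the second after the job is handed in, with the robot touching nothing.
Of jar_tall, jar_mid, jar_short only 2 to 3 are there at a start; the rules pass over those that are not, and their reading is None.
Of lump0, lump1, lump2 only 2 to 3 are there at a start; the rules pass over those that are not, and their reading is None.
At some moment in a run one of jar_tall, jar_mid, jar_short may be knocked a few centimetres aside while the robot is not near it.
It also fails if it takes over 208 s, if anything falls off the work surface, if the arm or the gripper's body presses on something with over 40 N, if the wrist force passes 120 N, or if a joint passes its speed limit or range.

## Robot

A 6-joint arm with a two-finger parallel gripper is mounted at the origin on the work surface. World frame = base frame: x ahead of the robot, y to its left, z up, the work surface at z = 0. Lengths are in m, angles in degrees, forces in N, time in s.
With the tool pointing down it reaches from about 0.375 to 0.9 m from the base axis. Payload 3.1 kg.
Tool frame: the origin (TCP) lies on the centre line of the jaws, within the pads' length; the fingertips stand 14 mm ahead of it and the grasp point (between the pads) lies 5 mm behind it; z points along the fingers, y is the line along which they close (so a half turn about z gives the same grasp; the last joint's range is limited). The gripper opens to 85 mm and grips with 20 to 120 N. Pads are 22 mm wide; open, the fingers measure 114 mm over their backs; the gripper's body (76 mm by 85 mm) begins 54 mm behind the grasp point. The pads swing forward as they close: fully open they stand 13 mm farther back than shut.
Start: joints at [57.496, 30.224, 82.088, -0, 67.689, -10.227], TCP at [0.237, 0.578, 0.245] pointing down, gripper open.
Joint ranges: [-176.69, 176.69], [-43.24, 126.21], [12.49, 139.97], [-82, 262], [0, 151.66], [-163.58, 163.58]. Speed limits (degrees/s): [159.86, 159.86, 180, 180, 180, 180].

## Interface

Orientations are given as [roll, pitch, yaw] about the fixed x, y, z axes, in that order (R = Rz(yaw) Ry(pitch) Rx(roll)).
In Python, from cell import status, snapshot, ctrl, masks_of, spot_point gives the robot as it stands.
- The arm moves only by the tool apply_moves, never from a script. Its argument "plan" is a list of rows, each a list of 2 entries, a list of its own where there are three numbers: the shift along the tool's x, y, z normalised to -1 to 1, where 1 is 20 cm, then the turn, a rotation vector about the tool's x, y, z normalised to -1 to 1, where 1 is 120 degrees. A call has 1 to 20 rows; each row is the pose to reach, as a shift and turn from the pose commanded when the call began, along the tool's axes at that moment; what a row does not reach only later rows make up. A row lasts 1/8 s, in which the tool goes at most 62.5 mm and 10.7 degrees, less where a joint would pass 70% of its speed; a pose out of reach is approached as far as the arm can. A call with a number of a shift or a turn outside -1 to 1 is refused whole. A call with a gripper value outside its range is refused whole. "claw" is the opening, from 0 (shut) to 1 (fully open), set as the call begins (left out, the last holds). The fingers move at their own pace and stop on an object; the grip force is fixed at half the most. Time passes only in rows, so rows that repeat a pose let the fingers close. It gives the time, the measured TCP pose, the force, the opening and the grip force at its end, in the units of the state.
- status.get_state(): the state, without advancing time (a new reading comes with each control period).
- snapshot(name): name is "side" or "top"; returns a dict with "pixels" (384x512x3 uint8, blue, green, red), "intrinsics" (3x3 intrinsics, pixels), "xyz" and "attitude" of the camera in the world. Camera axes: x right, y down, z forward; pixel columns grow to the right and rows downward; lengths in m; the calibration is good to about 2 mm. A picture is of the moment at which its call begins. There is no depth.
- ctrl.hand_in(): hands the job in; it is judged then, once.
Trained networks look in a picture, given as the dict that the camera call returned (one of the last four; its "shot" number tells which), for a name from the list of things; names that differ only in an ending like _2 or _b are one class to them, and where a whole thing is asked for, a point or a joint stands for the part that bears it (a point fixed in the world has none). Each returns a list of dicts, best first, with "conf" (0 to 1); they miss things now and then, are a little off and sometimes report something else, mostly with a low value. They report only what shows in the picture. A call takes as long as a camera call. They do not tell look-alikes from the thing itself.
- masks_of(picture, label): "pixels" (384x512 bool, what is visible of it) and "rect" ([centre column, centre row, width, height] in pixels, round what is visible of it).
- spot_point(picture, label): "centre" ([row, column] in pixels: a listed point, or the origin of a listed thing).
The state is a dict: "time": time; "q": joint angles; "joint_velocities": joint speeds; "joint_efforts": joint torques, N m; "eef_pos": TCP position; "orientation": TCP orientation; "wrist_force": force on the tool from outside, world axes, zero at the start; "torque": the same for the moment, N m; "finger_gap": finger opening in m; "grip_force": force on a finger pad.
Only numpy, scipy, OpenCV 4.12 (cv2) and the standard library are available. Lean on these libraries where they do the work, as an engineer would, in place of code of your own. Each camera call takes 0.05 s, during which the arm holds its last target. There are 200 camera calls.

## Working session

There is one attempt and no reset: what is moved stays moved. The work goes in short steps, Python scripts to look and compute and a tool call to move; the robot and the scene stay as the last step left them, time stands still between calls to the robot, and variables do not carry over. Pictures are saved under pics/ and viewed, at most 14 in all, crops included, and the job is handed in when it is done.

Besides the shell and the picture viewer there is one more tool, called after "Call:" by a JSON object that holds its "api" and its "payload", one argument or row to a line. apply_moves: Moves the arm, as the interface text tells. Scaled input: -1 to 1 covers 20 cm each way for a shift and 120 degrees each way for a turn. Its arguments: {"type":"object","properties":{"plan":{"type":"array"},"claw":{"type":"number"}},"required":["plan"]}

```bash
mkdir -p pics; ls
cat > h.py <<'E'
import numpy as np, cv2
from scipy.spatial.transform import Rotation as R
from cell import status, snapshot, ctrl, masks_of, spot_point
def cam(p):
    K=np.array(p["intrinsics"]);a=np.array(p["attitude"],float)
    Rm=a if a.shape==(3,3) else R.from_euler('xyz',a,degrees=True).as_matrix()
    return K,Rm,np.array(p["xyz"])
def onz(p,rc,z):
    K,Rm,c=cam(p);d=Rm@np.linalg.solve(K,[rc[1],rc[0],1.]);return c+d*(z-c[2])/d[2]
def proj(p,X):
    K,Rm,c=cam(p);v=K@(Rm.T@(np.array(X)-c));return v[:2]/v[2]  # col,row
E
python3 - <<'E'
from h import *
print(status.get_state())
for n in("top","side"):
    p=snapshot(n);cv2.imwrite(f"pics/{n}0.png",p["pixels"]);print(n,p["xyz"],p["attitude"],p["intrinsics"])
    for l in "brush brush_tip stand_top trough box jar_tall jar_mid jar_short lump0 sample_box jar_closed weight_block".split():
        s=spot_point(p,l);m=masks_of(p,l) if l!="stand_top" else []
        print(l,[(np.round(x["centre"],1).tolist(),round(x["conf"],2)) for x in s],[(np.round(x["rect"]).tolist(),round(x["conf"],2)) for x in m])
E
```

```text
pics
{'time': 0.0, 'q': array([ 5.74943316e+01,  3.02785413e+01,  8.21566627e+01, -2.06402224e-03,
        6.76876532e+01, -1.02256479e+01]), 'joint_velocities': array([ 0.08071559,  0.07298361,  0.18238417, -0.05584209,  0.04819895,
       -0.03432198]), 'joint_efforts': array([-6.21347317e-04, -4.42354918e+01, -1.78025240e+01, -4.12752524e-04,
        8.38920416e-03,  1.23966655e-05]), 'eef_pos': array([0.23655149, 0.57776946, 0.24433659]), 'orientation': array([-1.79878756e+02, -1.99327486e-02,  1.57720744e+02]), 'wrist_force': array([-0.21939489,  0.51078772, -0.28654807]), 'torque': array([ 0.07863594,  0.01593699, -0.00774958]), 'grip_force': 0.0, 'finger_gap': 0.08560405058045562}
top [0.39505445 0.06666111 1.25087287] [-172.28252659    0.97053559  -90.13560892] [[471.95829239   0.         255.46677122]
 [  0.         471.95829239 195.52552159]
 [  0.           0.           1.        ]]
brush [([255.8, 153.6], 0.77), ([202.4, 140.8], 0.69)] [([156.0, 256.0, 19.0, 23.0], 0.72), ([140.0, 203.0, 26.0, 24.0], 0.65)]
brush_tip [] []
stand_top [([206.9, 137.4], 0.78)] []
trough [([1
[... 1515 characters left out ...]
all [] []
jar_mid [([249.1, 277.6], 0.58), ([153.2, 245.0], 0.4), ([211.9, 277.7], 0.35)] [([279.0, 238.0, 23.0, 42.0], 0.65), ([210.0, 225.0, 13.0, 14.0], 0.29)]
jar_short [([211.3, 276.1], 0.68), ([186.5, 285.5], 0.63)] [([288.0, 178.0, 25.0, 28.0], 0.88), ([280.0, 205.0, 29.0, 27.0], 0.86), ([218.0, 218.0, 70.0, 86.0], 0.38)]
lump0 [([196.5, 222.2], 0.62), ([221.4, 209.7], 0.58), ([151.6, 244.1], 0.29)] [([210.0, 223.0, 14.0, 12.0], 0.7), ([223.0, 200.0, 8.0, 14.0], 0.6)]
sample_box [([150.7, 246.8], 0.89)] [([245.0, 149.0, 31.0, 28.0], 0.91)]
jar_closed [([292.6, 171.0], 0.57)] [([170.0, 284.0, 32.0, 39.0], 0.67)]
weight_block [([370.3, 207.5], 0.84)] [([204.0, 360.0, 58.0, 48.0], 0.77)]
```

Run:
```python
import cv2
t=cv2.imread("pics/top0.png")[120:280,80:490];s=cv2.imread("pics/side0.png")[100:384,130:360]
cv2.imwrite("pics/t.png",cv2.resize(t,None,fx=1.95,fy=1.95,interpolation=2));cv2.imwrite("pics/s.png",cv2.resize(s,None,fx=2.1,fy=2.1,interpolation=2))
```

```text
(no output)
```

View pics/t.png

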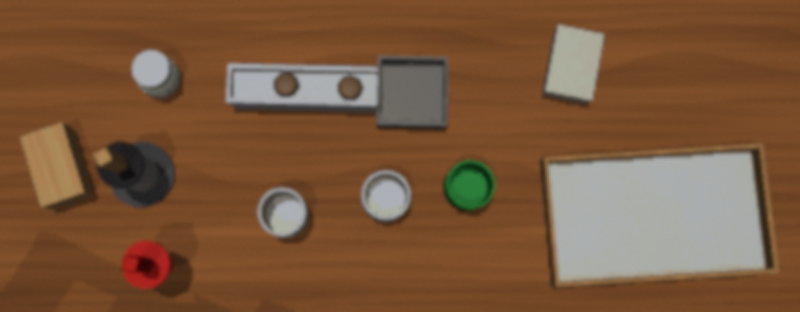

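View pics/s.png

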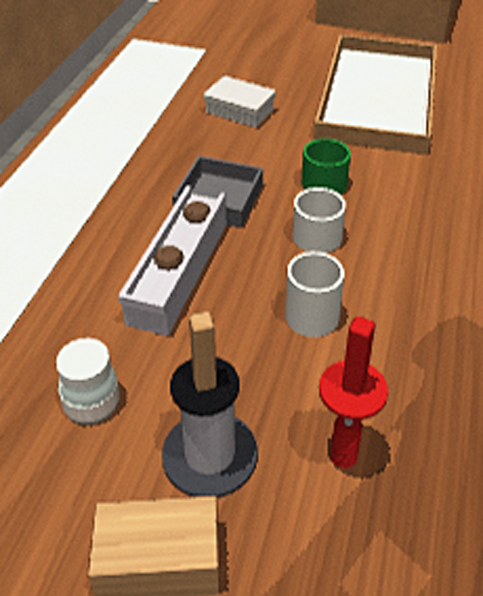

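The black-collared brush with the wooden handle hangs in the stand at about (140,203) in the top view and (228,284) in the side view. It's the one meant, because the other, at (156,256), is red. There are two open white jars, at top (225,229) and (277,220). The one at (317,214) is green and is not meant. Two lumps lie in the trough. The box is at the right.

```bash
cat >> h.py <<'E'
from scipy.optimize import minimize
def tri(pa,a,pb,b):
    A=[];B=[]
    for p,rc in((pa,a),(pb,b)):
        K,Rm,c=cam(p);d=Rm@np.linalg.solve(K,[rc[1],rc[0],1.]);d/=np.linalg.norm(d);P=np.eye(3)-np.outer(d,d);A.append(P);B.append(P@c)
    return np.linalg.solve(sum(A),sum(B))
T=np.linspace(0,2*np.pi,48,endpoint=False)
def hull(p,P,S=8):
    q=np.array([proj(p,X) for X in P]);m=np.zeros((384,512),np.uint8)
    cv2.fillConvexPoly(m,cv2.convexHull(np.round(q*16).astype(np.int32)),1,shift=4);return m>0
def cyl(x,y,z0,z1,r): return [[x+r*np.cos(t),y+r*np.sin(t),z] for z in(z0,z1) for t in T]
def fit(obs,model,x0,step):
    # obs: list of (picture, mask)
    def c(v):
        s=0
        for p,m in obs:
            h=hull(p,model(v));s+=1-(h&m).sum()/max(1,(h|m).sum())
        return s
    x0=np.array(x0,float);sim=np.vstack([x0]+[x0+np.eye(len(x0))[i]*step[i] for i in range(len(x0))])
    r=minimize(c,x0,method='Nelder-Mead',options=dict(initial_simplex=sim,xatol=2e-4,fatol=1e-4));return r.x,r.fun
def best(p,l,rc,tol=25):
    ms=[m for m in masks_of(p,l) if np.hypot(m["rect"][0]-rc[1],m["rect"][1]-rc[0])<tol];return np.array(ms[0]["pixels"]).astype(bool) if ms else None
E
python3 - <<'E'
from h import *
t=snapshot("top");s=snapshot("side")
for n,a,b in(("jarA",(230.2,228.4),(249.1,277.6)),("jarB",(219.2,276.7),(211.3,276.1)),("green",(213.7,317.4),(186.5,285.5)),("stand_top",(206.9,137.4),(285.8,229.7)),("lumpa",(165.8,230.3),(221.4,209.7)),("lumpb",(165.8,258.1),(196.5,222.2)),("box",(230.6,411.2),(144.2,312.6)),("trough",(166.9,242.1),(222.4,216.3)),("closed",(161.1,162.9),(292.6,171)),("sbox",(153.4,371.9),(150.7,246.8))):
    print(n,tri(t,a,s,b).round(4),onz(t,a,0).round(4))
for l,a,b in(("jar_mid",(229,226),(238,279)),("jar_short",(220,277),(205,280))):
    mt=best(t,l,a);ms=best(s,l,b)
    x=onz(t,a,.04)
    for h,r in((.09,.029),(.072,.031),(.055,.032)):
        print(l,h,fit([(t,mt),(s,ms)],lambda v:cyl(v[0],v[1],0,h,r),x[:2],[.01,.01]))
# colour checks: black collar
for p,n,c in((t,"t",(206,139)),(s,"s",(284,228))):
    print(n,p["pixels"][c[0]-4:c[0]+5:4,c[1]-12:c[1]+13:3].max(2))
E
```

```text
jarA [ 0.4746  0.1599 -0.0031] [0.4722 0.1594 0.    ]
jarB [5.051e-01 3.170e-02 2.000e-04] [0.501  0.0312 0.    ]
green [ 0.5103 -0.0767  0.0044] [ 0.5152 -0.0769  0.    ]
stand_top [0.5229 0.3734 0.1128] [0.5354 0.4037 0.    ]
lumpa [0.6438 0.1538 0.0376] [0.646  0.1552 0.    ]
lumpb [0.6378 0.0804 0.0596] [0.6455 0.0802 0.    ]
box [ 0.4655 -0.3182  0.0141] [ 0.4695 -0.3225  0.    ]
trough [0.6432 0.1234 0.0076] [0.6428 0.1233 0.    ]
closed [ 0.6647  0.3404 -0.0048] [0.66   0.3382 0.    ]
sbox [ 0.6711 -0.2255  0.0081] [ 0.6778 -0.2268  0.    ]Traceback (most recent call last):
  File "<stdin>", line 9, in <module>
  File "h.py", line 31, in fit
    r=minimize(c,x0,method='Nelder-Mead',options=dict(initial_simplex=sim,xatol=2e-4,fatol=1e-4));return r.x,r.fun
    res = _minimize_neldermead(fun, x0, args, callback, bounds=bounds,
                               **options)
    fsim[k] = func(sim[k])
              ~~~~^^^^^^^^
    fx = function(np.copy(x), *(wrapper_args + args))
  File "h.py", line 28, in c
    h=hull(p,model(v));s+=1-(h&m).sum()/max(1,(h|m).sum())
                             ~^~
TypeError: unsupported operand type(s) for &: 'bool' and 'NoneType'
```

```bash
cat >> h.py <<'E'
def comp(p,m,rc):
    m=cv2.morphologyEx(m.astype(np.uint8),cv2.MORPH_CLOSE,np.ones((3,3)))
    n,L,st,ce=cv2.connectedComponentsWithStats(m)
    k=min([i for i in range(1,n) if st[i,4]>40],key=lambda i:np.hypot(ce[i][0]-rc[1],ce[i][1]-rc[0]));m=(L==k).astype(np.uint8)
    c,_=cv2.findContours(m,0,2);o=np.zeros_like(m);cv2.drawContours(o,c,-1,1,-1);return o>0
def hsv(p): return cv2.cvtColor(p["pixels"],cv2.COLOR_BGR2HSV).astype(int)
def white(p,rc):
    H=hsv(p);return comp(p,(H[...,1]<95)&(H[...,2]>55),rc)
def black(p,rc): return comp(p,p["pixels"].max(2)<42,rc)
E
python3 - <<'E'
from h import *
import pickle
t=snapshot("top");s=snapshot("side");pickle.dump((t,s),open("p0.pkl","wb"))
for l,a,b in(("A",(229,226),(238,279)),("B",(220,277),(205,280))):
    mt=white(t,a);ms=white(s,b);print(l,mt.sum(),ms.sum(),cv2.boundingRect(mt.astype(np.uint8)),cv2.boundingRect(ms.astype(np.uint8)))
    x=onz(t,a,.04)
    for h,r in((.09,.029),(.072,.031),(.055,.032)):
        print(h,*fit([(t,mt),(s,ms)],lambda v:cyl(v[0],v[1],0,h,r),x[:2],[.01,.01]))
for p,c in((t,(206,139)),(s,(284,228))):
    print(p["pixels"].max(2)[c[0]-12:c[0]+13:2,c[1]-20:c[1]+21:2])
tm=white(t,(167,250));print("trough",tm.sum(),cv2.boundingRect(tm.astype(np.uint8)))
def rot(v,P):
    c,s_=np.cos(v[2]),np.sin(v[2]);return [[v[0]+c*x-s_*y,v[1]+s_*x+c*y,z] for x,y,z in P]
B=[(x,y,z) for x in(-.085,.085) for y in(-.145,.145) for z in(0,.032)]
H=hsv(t);m=best(t,"box",(231,414))
if m is not None: print("box",m.sum(),*fit([(t,m)],lambda v:rot(v,B),[.468,-.32,0.05],[.01,.01,.1]))
H=hsv(t);w=comp(t,(H[...,1]<60)&(H[...,2]>100),(231,414));print(cv2.minAreaRect(np.argwhere(w)[:,::-1].astype(np.float32)))
E
```

```text
A 560 1655 (212, 216, 27, 27) (266, 189, 29, 72)
0.09 [0.47355987 0.16474006] 0.43282967032967035
0.072 [0.47336198 0.16520613] 0.45799009018904313
0.055 [0.47421736 0.16623277] 0.5307379187976202
B 574 1655 (265, 207, 26, 27) (266, 189, 29, 72)
0.09 [0.49564832 0.03292952] 0.745738471647791
0.072 [0.49542139 0.03087636] 0.6510789843494331
0.055 [0.49613922 0.03040318] 0.613896773051125
[[ 55  80 104 117 121 121 121 116  90  57  39  36  37  43  52  57  59  59
   60  65  77]
 [ 53  59  90 104 113 116 127 135  81  39  35  33  31  32  32  33  46  58
   58  58  58]
 [ 53  56  91 104 119 143 163 166 128  61  44  36  30  30  32  32  37  53
   57  59  58]
 [ 54  56  82 108 126 155 170 171 158  90  50  47  41  33  31  33  36  41
   53  56  57]
 [ 63  54  64  97 112 135 166 162 136  80  53  52  47  33  32  36  37  34
   47  50  52]
 [ 84  54  58  94 106  98 125 103  69  57  57  55  52  36  32  37  36  33
   46  47  43]
 [109  56  57  90 105  80  48  49  50  54  56  54  47  27  27  37  36  35
   47  47  46]
 [138  61  54  71 101  90  44  34  36  41  46  37  21  14  18  32  35  38
   49  47  47
[... 1107 characters left out ...]
3  28  23  27  24  27  24  23  24  26
  170 151 158]
 [179 191  20  26  28  18  25  21  28  25  29  24  33  21  26  23  25  10
  153 154 161]
 [178 187  83  27  28  26  30  23  31  29  29  29  27  24  26  27  20 147
  147 155 162]
 [178 184 183  38  25  26  23  32  23  27  27  26  26  30  26  12  36 162
  154 160 157]
 [184 183 171 196  12  21  31  26  25  26  27  29  31  19   6  64  93 157
  154 168 164]
 [179 144 146 145  84  58  13  13  23  21  12  16   9  61  87 104  90 158
  158 163 168]]
trough 3184 (195, 149, 115, 37)
box 7761 [ 0.46915554 -0.3297667   0.05894142] 0.018870314083080042
((416.50347900390625, 230.05531311035156), (60.65564727783203, 107.7354507446289), 86.36705780029297)
```

```bash
cat >> h.py <<'E'
def fitU(obs,x0,step):
    # obs: (picture, mask, f(v)->list of point sets)
    def c(v):
        s=0
        for p,m,f in obs:
            h=np.zeros((384,512),bool)
            for P in f(v): h|=hull(p,P)
            s+=1-(h&m).sum()/max(1,(h|m).sum())
        return s
    x0=np.array(x0,float);sim=np.vstack([x0]+[x0+np.eye(len(x0))[i]*step[i] for i in range(len(x0))])
    r=minimize(c,x0,method='Nelder-Mead',options=dict(initial_simplex=sim,xatol=2e-4,fatol=1e-4,maxiter=400));return r.x.round(4),round(r.fun,4)
def rot(v,P):
    c,s_=np.cos(v[2]),np.sin(v[2]);return [[v[0]+c*x-s_*y,v[1]+s_*x+c*y,z] for x,y,z in P]
def bx(x0,x1,y0,y1,z0,z1): return [(x,y,z) for x in(x0,x1) for y in(y0,y1) for z in(z0,z1)]
E
cat > m.py <<'E'
from h import *
import pickle
t,s=pickle.load(open("p0.pkl","rb"))
D=dict(t=(.09,.029),m=(.072,.031),s=(.055,.032))
ta=white(t,(229,226));tb=white(t,(220,277));sm=white(s,(225,280))
for k in("tm","ts","ms"):
    f=lambda v,i:cyl(v[2*i],v[2*i+1],0,*D[k[i]])
    o=[(t,ta,lambda v:[f(v,0)]),(t,tb,lambda v:[f(v,1)]),(s,sm,lambda v:[f(v,0),f(v,1)])]
    print(k,*fitU(o,[.474,.162,.503,.031],[.008]*4),*fitU(o[2:],[.474,.162,.503,.031],[.008]*4),*fitU(o[:2],[.474,.162,.503,.031],[.008]*4))
tr=lambda v:[rot(v,bx(-.023,.023,-.08,.118,0,.052)),rot(v,bx(-.046,.046,-.174,-.08,0,.03))]
tm=white(t,(167,250))
for y in(0,np.pi): print("trough",*fitU([(t,tm,tr)],[.643,.123,y+.03],[.01,.01,.1]))
bs=black(s,(290,222));q=cv2.convexHull(np.argwhere(bs)[:,::-1].astype(np.int32));mm=np.zeros((384,512),np.uint8);cv2.fillConvexPoly(mm,q,1)
print("collar",cv2.boundingRect(mm),*fitU([(s,mm>0,lambda v:[cyl(v[0],v[1],.105,.111,.03)])],[.523,.373],[.01,.01]))
H=hsv(s);wd=(H[...,1]>60)&(H[...,2]>55);wd[:,:215]=0;wd[:,245:]=0;wd[:245]=0;wd[292:]=0
hm=comp(s,wd&(np.arange(384)[:,None]<290),(268,226))
print("handle",hm.sum(),cv2.boundingRect(hm.astype(np.uint8)))
cv2.imwrite("pics/hand.png",cv2.resize(s["pixels"][235:320,185:275],None,fx=6,fy=6,interpolation=0))
E
python3 m.py
```

```text
tm [0.4736 0.1647 0.4955 0.0309] 0.2074 [0.474  0.1653 0.4931 0.0543] 0.0656 [0.4731 0.1648 0.4953 0.031 ] 0.0724
ts [0.4732 0.1649 0.4961 0.0305] 0.1438 [0.4736 0.1672 0.4962 0.0322] 0.062 [0.4731 0.1649 0.4961 0.0304] 0.0637
ms [0.4736 0.1652 0.4961 0.0304] 0.1105 [0.4742 0.1629 0.4972 0.0329] 0.0528 [0.4736 0.1652 0.4965 0.0307] 0.0471
trough [ 0.6444  0.1199 -0.0385] 0.0695
trough [0.6446 0.0663 3.1804] 0.3025
collar (211, 271, 33, 27) [0.5297 0.3647] 0.1165
handle 1001 (215, 245, 30, 45)
```

View pics/hand.png

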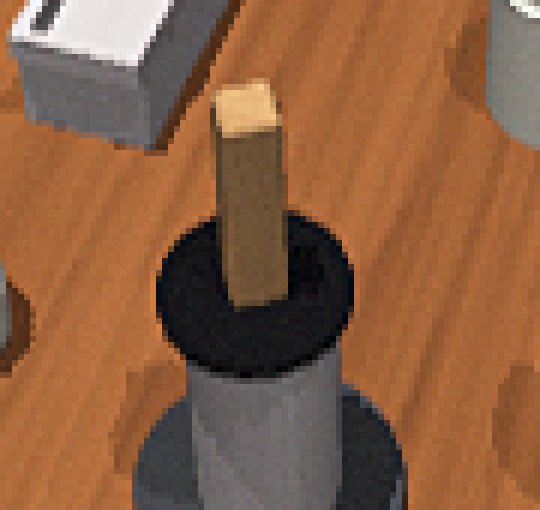

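```bash
cat > n.py <<'E'
from h import *
import pickle
t,s=pickle.load(open("p0.pkl","rb"))
f=lambda c,z:onz(s,(c[1]/6+234.5,c[0]/6+184.5),z)[:2]
P=np.array([f(c,.191) for c in((212,95),(268,80),(283,127),(220,137))]);print(P.round(4),P.mean(0))
d=[P[1]-P[0],P[2]-P[3],P[3]-P[0],P[2]-P[1]];print([(np.linalg.norm(x).round(4),np.degrees(np.arctan2(x[1],x[0])).round(1)) for x in d])
Q=np.array([f(c,.111) for c in((232,307),(289,299))]);x=Q[1]-Q[0];print(Q,np.degrees(np.arctan2(x[1],x[0])),np.linalg.norm(x))
# collar extents: left 156, right 354, front 380, back 212
L=[f((156,285),.111),f((354,285),.111),f((255,380),.105),f((255,212),.111)];print(np.round(L,4))
# handle top in top view
H=hsv(t);px=t["pixels"].astype(int)
sub=(H[...,2]>120)&(H[...,1]>60);m=np.zeros_like(sub);m[188:212,122:142]=sub[188:212,122:142]
m=comp(t,m,(200,132)); r=np.argwhere(m);print(m.sum(),r.mean(0),onz(t,r.mean(0),.191),cv2.minAreaRect(r[:,::-1].astype(np.float32)))
for p,n in((t,'t'),(s,'s')): print(n,proj(p,[.524,.37,.191]),proj(p,[.524,.37,.105]))
E
python3 n.py
```

```text
[[0.5408 0.3648]
 [0.5276 0.3553]
 [0.5181 0.3706]
 [0.5336 0.3787]] [0.53001127 0.36733787]
[(np.float64(0.0163), np.float64(-144.1)), (np.float64(0.0174), np.float64(-152.4)), (np.float64(0.0156), np.float64(117.6)), (np.float64(0.018), np.float64(121.7))]
[[0.53483029 0.37497574]
 [0.51942307 0.36766994]] -154.6305916048231 0.01705159991932279
[[0.5594 0.3736]
 [0.5022 0.3576]
 [0.5216 0.3933]
 [0.5397 0.3394]]
157 [194.21019108 131.6433121 ] [0.54308498 0.36632972 0.191     ] ((132.5, 196.0), (16.0, 17.0), 90.0)
t [129.75919046 202.53735122] [139.60579248 206.72887185]
s [228.39321746 254.67221923] [229.92308222 286.87529001]
```

```bash
cat > g.py <<'E'
import sys
from h import *
# usage: g.py yaw x,y,z [x,y,z ...] : normalised shift of each target from the present pose
s=status.get_state();p=np.array(s["eef_pos"]);M=R.from_euler('xyz',s["orientation"],degrees=True)
M=R.from_euler('xyz',[180,0,s["orientation"][2]],degrees=True)
print(round(s["time"],1),p.round(4),np.round(s["orientation"],1),np.round(s["wrist_force"],2),"q6",np.round(s["q"][5],1))
if len(sys.argv)>1:
    y=float(sys.argv[1]);tv=(M.inv()*R.from_euler('xyz',[180,0,y],degrees=True)).as_rotvec(degrees=True)/120
    for a in sys.argv[2:]:
        d=M.inv().apply(np.array(eval(a))-p)/.2;print(a,d.round(3).tolist(),tv.round(3).tolist())
E
python3 g.py 119 .383,.472,.25 .53,.366,.25
```

```text
2.8 [0.2369 0.5783 0.2453] [-180.    -0.   157.7] [ 0.06 -0.66 -0.31] q6 -10.2
.383,.472,.25 [-0.878, -0.215, -0.023] [0.0, -0.0, 0.323]
.53,.366,.25 [-1.759, -0.427, -0.023] [0.0, -0.0, 0.323]
```

Call:
{"api": "apply_moves", "payload": {
  "plan": [
    [[-0.2, -0.05, -0.02], [0, 0, 0.08]],
    [[-0.45, -0.11, -0.02], [0, 0, 0.16]],
    [[-0.7, -0.17, -0.02], [0, 0, 0.24]],
    [[-0.88, -0.215, -0.02], [0, 0, 0.323]],
    [[-0.88, -0.215, -0.02], [0, 0, 0.323]],
    [[-0.88, -0.215, -0.02], [0, 0, 0.323]]
  ],
  "claw": 1
}}

```text
time: 3.5
eef_pos: [0.383, 0.472, 0.2493]
orientation: [-180.0, -0.0, 119.0]
wrist_force: [-0.9, 0.5, 0.4]
finger_gap: 0.0856
grip_force: 0.0
```

```bash
python3 g.py 119 .53,.366,.25 .53,.366,.145
```

```text
3.5 [0.383  0.472  0.2493] [-180.   -0.  119.] [-0.91  0.51  0.35] q6 11.4
.53,.366,.25 [-0.82, 0.386, -0.004] [0.0, -0.0, 0.0]
.53,.366,.145 [-0.82, 0.386, 0.521] [0.0, -0.0, 0.0]
```

Call:
{"api": "apply_moves", "payload": {
  "plan": [
    [[-0.2, 0.095, 0], [0, 0, 0]],
    [[-0.45, 0.21, 0], [0, 0, 0]],
    [[-0.7, 0.33, 0], [0, 0, 0]],
    [[-0.82, 0.386, 0], [0, 0, 0]],
    [[-0.82, 0.386, 0], [0, 0, 0]],
    [[-0.82, 0.386, 0.15], [0, 0, 0]],
    [[-0.82, 0.386, 0.3], [0, 0, 0]],
    [[-0.82, 0.386, 0.45], [0, 0, 0]],
    [[-0.82, 0.386, 0.52], [0, 0, 0]],
    [[-0.82, 0.386, 0.52], [0, 0, 0]]
  ]
}}

```text
time: 4.75
eef_pos: [0.5287, 0.3666, 0.1445]
orientation: [-179.9, -0.0, 119.1]
wrist_force: [0.7, 0.3, 0.4]
finger_gap: 0.0854
grip_force: 0.0
```

Call:
{"api": "apply_moves", "payload": {
  "plan": [
    [[0, 0, 0], [0, 0, 0]],
    [[0, 0, 0], [0, 0, 0]],
    [[0, 0, 0], [0, 0, 0]],
    [[0, 0, 0], [0, 0, 0]],
    [[0, 0, 0], [0, 0, 0]],
    [[0, 0, 0], [0, 0, 0]],
    [[0, 0, 0], [0, 0, 0]],
    [[0, 0, 0], [0, 0, 0]]
  ],
  "claw": 0
}}

```text
time: 5.75
eef_pos: [0.5306, 0.3657, 0.1459]
orientation: [180.0, 0.0, 119.0]
wrist_force: [-1.4, -1.7, 5.8]
finger_gap: 0.0173
grip_force: 59.0
```

Run:
```python
from h import *
s=status.get_state();print(s["eef_pos"],s["finger_gap"],s["grip_force"],s["wrist_force"])
p=snapshot("side");cv2.imwrite("pics/grip.png",cv2.resize(p["pixels"][200:340,150:310],None,fx=4,fy=4,interpolation=2))
```

```text
[0.53063053 0.36570226 0.14588255] 0.017326778649118812 59.04737949371338 [-1.39751289 -1.73229995  5.76621465]
```

View pics/grip.png

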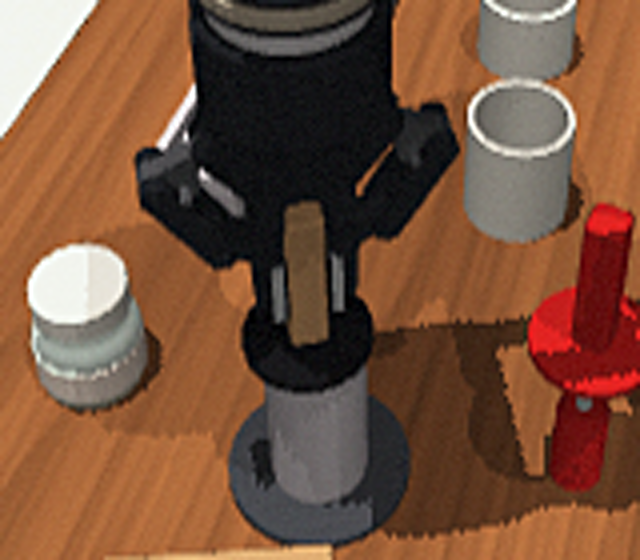

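Call:
{"api": "apply_moves", "payload": {
  "plan": [
    [[0, 0, -0.1], [0, 0, 0]],
    [[0, 0, -0.2], [0, 0, 0]],
    [[0, 0, -0.3], [0, 0, 0]],
    [[0, 0, -0.4], [0, 0, 0]],
    [[0, 0, -0.5], [0, 0, 0]],
    [[0, 0, -0.6], [0, 0, 0]],
    [[0, 0, -0.65], [0, 0, 0]],
    [[0, 0, -0.65], [0, 0, 0]],
    [[0, 0, -0.65], [0, 0, 0]]
  ]
}}

```text
time: 6.92
eef_pos: [0.5298, 0.3655, 0.2741]
orientation: [-179.9, -0.0, 119.0]
wrist_force: [-0.4, -0.3, -2.6]
finger_gap: 0.0171
grip_force: 58.7
```

```bash
python3 g.py 119 .474,.165,.275
python3 - <<'E'
from h import *
p=snapshot("side")
for l in("brush","brush_tip","stand_top"): print(l,[(np.round(x["centre"],1).tolist(),round(x["conf"],2)) for x in spot_point(p,l)])
cv2.imwrite("pics/lift.png",cv2.resize(p["pixels"][170:350,150:310],None,fx=3.3,fy=3.3,interpolation=2))
t=snapshot("top");cv2.imwrite("pics/top1.png",t["pixels"])
import pickle;pickle.dump((t,p),open("p1.pkl","wb"))
E
```

```text
6.9 [0.5298 0.3655 0.2741] [-179.9   -0.   119. ] [-0.37 -0.3  -2.62] q6 -4.3
.474,.165,.275 [-0.742, -0.73, -0.005] [0.0, 0.0, -0.0]
brush [([234.0, 222.4], 0.97), ([285.8, 300.7], 0.81)]
brush_tip [([275.8, 228.0], 0.76), ([317.5, 293.3], 0.74)]
stand_top [([283.6, 228.1], 0.66)]
```

View pics/lift.png

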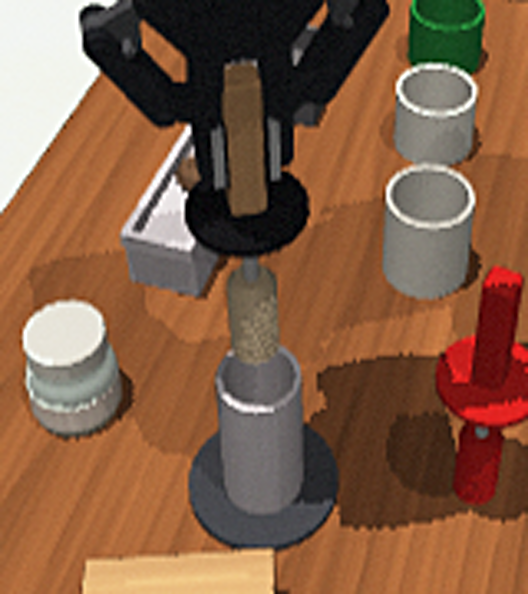

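Run:
```python
from h import *
import pickle
t,p=pickle.load(open("p1.pkl","rb"))
print("mouth",onz(p,(170+378/3.3-.5,150+258.5/3.3-.5),.105), onz(p,(283.6,228.1),.105))
def c(X): q=proj(p,X);return ((q-[150,170]+.5)*3.3).round(0)
for z in(.128,.133,.138): print(z,c([.5298,.3655,z]), "L/R of head crop 228..280 at mid")
print("collar centre",c([.5298,.3655,.233]),"handle top",c([.5298,.3655,.319]), "front tip",c([.5298-.004,.3655+.012,.133]))
for dx,dy in((.03,0),(-.03,0),(0,.03),(0,-.03)): print(c([.5298+dx,.3655+dy,.233]))
```

```text
mouth [0.52958686 0.36515684 0.105     ] [0.52943484 0.36409705 0.105     ]
0.128 [257. 352.] L/R of head crop 228..280 at mid
0.133 [256. 346.] L/R of head crop 228..280 at mid
0.138 [256. 340.] L/R of head crop 228..280 at mid
collar centre [249. 213.] handle top [242.  74.] front tip [256. 365.]
[191. 201.]
[309. 225.]
[228. 258.]
[269. 172.]
```

Call:
{"api": "apply_moves", "payload": {
  "plan": [
    [[-0.1, -0.1, 0], [0, 0, 0]],
    [[-0.25, -0.25, 0], [0, 0, 0]],
    [[-0.4, -0.4, 0], [0, 0, 0]],
    [[-0.55, -0.55, 0], [0, 0, 0]],
    [[-0.68, -0.67, 0], [0, 0, 0]],
    [[-0.742, -0.73, 0], [0, 0, 0]],
    [[-0.742, -0.73, 0], [0, 0, 0]],
    [[-0.742, -0.73, 0], [0, 0, 0]]
  ]
}}

```text
time: 8.18
eef_pos: [0.4751, 0.166, 0.2754]
orientation: [179.9, -0.0, 119.0]
wrist_force: [0.1, 0.0, -1.5]
finger_gap: 0.017
grip_force: 58.7
```

```bash
cat > chk.py <<'E'
from h import *
import sys
s=snapshot("side");D=dict(m=(.072,.031),s=(.055,.032))
sm=white(s,(225,280));t=snapshot("top");k="ms"
f=lambda v,i:cyl(v[2*i],v[2*i+1],0,*D[k[i]])
print(sm.sum(),cv2.boundingRect(sm.astype(np.uint8)),*fitU([(s,sm,lambda v:[f(v,0),f(v,1)])],[.474,.163,.497,.032],[.008]*4))
for l in("jar_mid","jar_short"): print(l,[(onz(t,x["centre"],0).round(3).tolist(),round(x["conf"],2)) for x in spot_point(t,l)])
if len(sys.argv)>1: cv2.imwrite("pics/"+sys.argv[1],cv2.resize(s["pixels"][130:320,190:350],None,fx=3.1,fy=3.1,interpolation=2))
E
python3 chk.py c1.png;python3 g.py 119 .474,.165,.275 .474,.165,.143
```

```text
1707 (266, 179, 29, 82) [0.4749 0.1634 0.498  0.0296] 0.0783
jar_mid []
jar_short [([0.498, 0.033, 0.0], 0.8), ([0.517, -0.079, 0.0], 0.74)]
8.4 [0.4747 0.166  0.2752] [180.  -0. 119.] [-0.17  0.29 -1.22] q6 -22.5
.474,.165,.275 [-0.003, -0.006, 0.001] [0.0, -0.0, 0.0]
.474,.165,.143 [-0.003, -0.006, 0.661] [0.0, -0.0, 0.0]
```

View pics/c1.png

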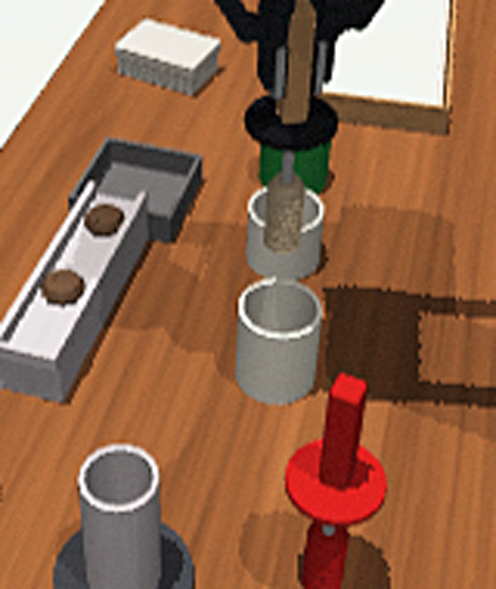

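Call:
{"api": "apply_moves", "payload": {
  "plan": [
    [[0, -0.005, 0.15], [0, 0, 0]],
    [[0, -0.005, 0.3], [0, 0, 0]],
    [[0, -0.005, 0.45], [0, 0, 0]],
    [[0, -0.005, 0.55], [0, 0, 0]],
    [[0, -0.005, 0.61], [0, 0, 0]],
    [[0, -0.005, 0.64], [0, 0, 0]],
    [[0, -0.005, 0.66], [0, 0, 0]],
    [[0, -0.005, 0.66], [0, 0, 0]],
    [[0, -0.005, 0.66], [0, 0, 0]],
    [[0, -0.005, 0.66], [0, 0, 0]]
  ]
}}

```text
time: 9.62
eef_pos: [0.4738, 0.1648, 0.1438]
orientation: [180.0, 0.0, 119.0]
wrist_force: [0.2, 1.2, -0.6]
finger_gap: 0.0173
grip_force: 58.9
```

```bash
python3 chk.py c2.png;python3 g.py 119 .474,.165,.2
```

```text
841 (266, 223, 28, 38) [0.4749 0.1637 0.4772 0.1493] 0.1913
jar_mid []
jar_short [([0.515, -0.07, 0.0], 0.97), ([0.498, 0.026, 0.0], 0.68)]
9.8 [0.4738 0.1648 0.1435] [180.   0. 119.] [-0.53  0.72  1.  ] q6 -22.6
.474,.165,.2 [0.0, 0.001, -0.282] [0.0, 0.0, -0.0]
```

View pics/c2.png

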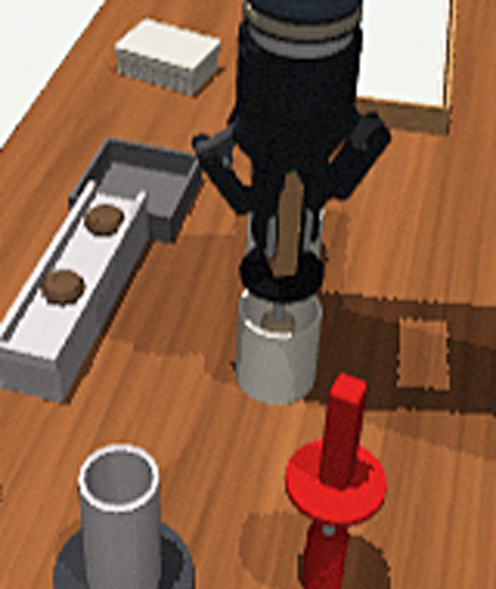

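Call:
{"api": "apply_moves", "payload": {
  "plan": [
    [[0, 0, 0.02], [0, 0, 0]],
    [[0, 0, 0.02], [0, 0, 0]],
    [[0, 0, 0.02], [0, 0, 0]],
    [[0, 0, 0.02], [0, 0, 0]]
  ]
}}

```text
time: 10.32
eef_pos: [0.4739, 0.1647, 0.1394]
orientation: [180.0, 0.0, 119.0]
wrist_force: [-0.7, 1.5, 0.9]
finger_gap: 0.0175
grip_force: 59.1
```

Call:
{"api": "apply_moves", "payload": {
  "plan": [
    [[0, 0, -0.05], [0, 0, 0]],
    [[0, 0, -0.12], [0, 0, 0]],
    [[0, 0, -0.2], [0, 0, 0]],
    [[0, 0, -0.27], [0, 0, 0]],
    [[0, 0, -0.27], [0, 0, 0]],
    [[0, 0, -0.27], [0, 0, 0]],
    [[0, 0, -0.2], [0, 0, 0]],
    [[0, 0, -0.12], [0, 0, 0]],
    [[0, 0, -0.05], [0, 0, 0]],
    [[0, 0, 0], [0, 0, 0]],
    [[0, 0, 0], [0, 0, 0]],
    [[0, 0, 0], [0, 0, 0]],
    [[0, 0, 0], [0, 0, 0]]
  ]
}}

```text
time: 11.95
eef_pos: [0.4733, 0.1647, 0.1397]
orientation: [-180.0, -0.0, 119.0]
wrist_force: [-1.7, 0.2, 1.4]
finger_gap: 0.0171
grip_force: 59.0
```

Call:
{"api": "apply_moves", "payload": {
  "plan": [
    [[0, 0, -0.1], [0, 0, 0]],
    [[0, 0, -0.25], [0, 0, 0]],
    [[0, 0, -0.4], [0, 0, 0]],
    [[0, 0, -0.55], [0, 0, 0]],
    [[0, 0, -0.65], [0, 0, 0]],
    [[0, 0, -0.65], [0, 0, 0]]
  ]
}}

```text
time: 12.7
eef_pos: [0.4752, 0.1649, 0.2712]
orientation: [179.7, 0.1, 119.0]
wrist_force: [-0.3, -0.1, -1.1]
finger_gap: 0.0174
grip_force: 58.9
```

```bash
python3 chk.py;python3 g.py 119 .497,.0315,.275
```

```text
1691 (266, 180, 29, 81) [0.4744 0.1633 0.498  0.0292] 0.0749
jar_mid []
jar_short [([0.519, -0.083, 0.0], 0.73), ([0.501, 0.033, 0.0], 0.68)]
12.9 [0.473  0.1646 0.2683] [-179.9   -0.   119. ] [ 0.72  0.09 -0.19] q6 -22.6
.497,.0315,.275 [-0.64, -0.217, -0.034] [0.0, 0.0, -0.0]
```

Call:
{"api": "apply_moves", "payload": {
  "plan": [
    [[-0.1, -0.03, 0], [0, 0, 0]],
    [[-0.25, -0.08, 0], [0, 0, 0]],
    [[-0.4, -0.14, 0], [0, 0, 0]],
    [[-0.55, -0.19, 0], [0, 0, 0]],
    [[-0.64, -0.217, 0], [0, 0, 0]],
    [[-0.64, -0.217, 0], [0, 0, 0]],
    [[-0.64, -0.217, 0], [0, 0, 0]],
    [[-0.64, -0.217, 0], [0, 0, 0]]
  ]
}}

```text
time: 13.9
eef_pos: [0.4973, 0.0327, 0.2692]
orientation: [-180.0, -0.0, 119.0]
wrist_force: [0.7, 0.4, -1.5]
finger_gap: 0.017
grip_force: 58.9
```

```bash
python3 chk.py c3.png;python3 g.py 119 .497,.0315,.14
```

```text
1654 (266, 189, 29, 72) [0.4745 0.1632 0.4963 0.032 ] 0.0544
jar_mid [([0.472, 0.171, 0.0], 0.75)]
jar_short [([0.497, 0.026, 0.0], 0.62), ([0.512, -0.083, 0.0], 0.45)]
14.1 [0.4976 0.0323 0.2694] [180.   0. 119.] [-0.03  0.31 -1.68] q6 -38.2
.497,.0315,.14 [-0.002, -0.004, 0.647] [0.0, -0.0, 0.0]
```

View pics/c3.png

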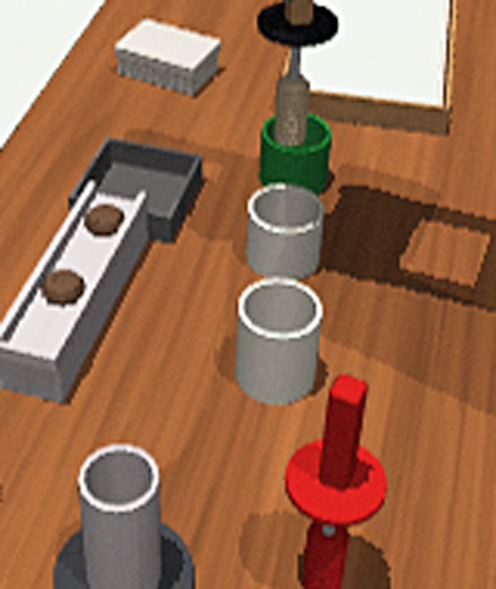

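Call:
{"api": "apply_moves", "payload": {
  "plan": [
    [[-0.002, -0.004, 0.15], [0, 0, 0]],
    [[-0.002, -0.004, 0.3], [0, 0, 0]],
    [[-0.002, -0.004, 0.45], [0, 0, 0]],
    [[-0.002, -0.004, 0.55], [0, 0, 0]],
    [[-0.002, -0.004, 0.6], [0, 0, 0]],
    [[-0.002, -0.004, 0.63], [0, 0, 0]],
    [[-0.002, -0.004, 0.648], [0, 0, 0]],
    [[-0.002, -0.004, 0.648], [0, 0, 0]],
    [[-0.002, -0.004, 0.648], [0, 0, 0]],
    [[-0.002, -0.004, 0.648], [0, 0, 0]]
  ]
}}

```text
time: 15.35
eef_pos: [0.4972, 0.031, 0.1401]
orientation: [180.0, 0.0, 119.0]
wrist_force: [-1.8, -0.0, 1.2]
finger_gap: 0.0174
grip_force: 59.1
```

Call:
{"api": "apply_moves", "payload": {
  "plan": [
    [[0, 0, -0.05], [0, 0, 0]],
    [[0, 0, -0.12], [0, 0, 0]],
    [[0, 0, -0.19], [0, 0, 0]],
    [[0, 0, -0.25], [0, 0, 0]],
    [[0, 0, -0.25], [0, 0, 0]],
    [[0, 0, -0.25], [0, 0, 0]],
    [[0, 0, -0.19], [0, 0, 0]],
    [[0, 0, -0.12], [0, 0, 0]],
    [[0, 0, -0.05], [0, 0, 0]],
    [[0, 0, 0], [0, 0, 0]],
    [[0, 0, 0], [0, 0, 0]],
    [[0, 0, 0], [0, 0, 0]],
    [[0, 0, 0], [0, 0, 0]]
  ]
}}

```text
time: 16.98
eef_pos: [0.4967, 0.031, 0.14]
orientation: [-180.0, -0.0, 119.0]
wrist_force: [-1.9, 0.2, 1.5]
finger_gap: 0.0172
grip_force: 59.1
```

Call:
{"api": "apply_moves", "payload": {
  "plan": [
    [[0, 0, -0.1], [0, 0, 0]],
    [[0, 0, -0.25], [0, 0, 0]],
    [[0, 0, -0.4], [0, 0, 0]],
    [[0, 0, -0.55], [0, 0, 0]],
    [[0, 0, -0.65], [0, 0, 0]],
    [[0, 0, -0.65], [0, 0, 0]],
    [[0, 0, -0.65], [0, 0, 0]],
    [[0, 0, -0.65], [0, 0, 0]]
  ]
}}

```text
time: 17.98
eef_pos: [0.4965, 0.0311, 0.2686]
orientation: [-179.9, -0.1, 119.0]
wrist_force: [0.3, -0.5, -2.1]
finger_gap: 0.0171
grip_force: 59.0
```

```bash
python3 chk.py;cat > tr.py <<'E'
from h import *
t=snapshot("top");s=snapshot("side")
tr=lambda v:[rot(v,bx(-.023,.023,-.08,.118,0,.052)),rot(v,bx(-.046,.046,-.174,-.08,0,.03))]
tm=white(t,(167,250));print(tm.sum(),*fitU([(t,tm,tr)],[.643,.123,-.03],[.01,.01,.1]))
sm=white(s,(219,220));print(sm.sum(),cv2.boundingRect(sm.astype(np.uint8)),*fitU([(s,sm,tr)],[.643,.123,-.03],[.01,.01,.1]))
print(*fitU([(t,tm,tr),(s,sm,tr)],[.643,.123,-.03],[.01,.01,.1]))
cv2.imwrite("pics/trT.png",cv2.resize(t["pixels"][140:195,185:320],None,fx=5.8,fy=5.8,interpolation=2))
cv2.imwrite("pics/trS.png",cv2.resize(s["pixels"][165:270,180:265],None,fx=5.6,fy=5.6,interpolation=2))
for v in ([.6444,.1199,-.0385],):
    for x,y,z in((-.02,.115,.052),(.02,.115,.052),(-.02,-.08,.052),(.02,-.08,.052),(-.02,.115,.04),(.02,.115,.04),(-.043,-.171,.03),(.043,-.171,.03)):
        X=rot(v,[(x,y,z)])[0];a=(proj(t,X)-[185,140]+.5)*5.8;b=(proj(s,X)-[180,165]+.5)*5.6;print((x,y,z),np.round(X,4),a.round(),b.round())
E
python3 tr.py
```

```text
1652 (266, 189, 29, 72) [0.475  0.1633 0.4962 0.0316] 0.0517
jar_mid [([0.468, 0.168, 0.0], 0.64)]
jar_short [([0.497, 0.03, 0.0], 0.68), ([0.512, -0.08, 0.0], 0.57), ([0.538, 0.468, 0.0], 0.22)]
11843 [ 0.642   0.1204 -0.0531] 0.7431
2618 (186, 174, 69, 86) [ 0.6425  0.1222 -0.0227] 0.0798
[ 0.644   0.1179 -0.0372] 0.8274
(-0.02, 0.115, 0.052) [0.6288 0.2356 0.052 ] [ 78. 168.] [142. 438.]
(0.02, 0.115, 0.052) [0.6688 0.234  0.052 ] [82. 81.] [ 50. 415.]
(-0.02, -0.08, 0.052) [0.6213 0.0407 0.052 ] [514. 182.] [310. 148.]
(0.02, -0.08, 0.052) [0.6613 0.0392 0.052 ] [517.  94.] [230. 132.]
(-0.02, 0.115, 0.04) [0.6288 0.2356 0.04  ] [ 81. 173.] [144. 459.]
(0.02, 0.115, 0.04) [0.6688 0.234  0.04  ] [86. 87.] [ 53. 436.]
(-0.043, -0.171, 0.03) [ 0.5948 -0.0493  0.03  ] [714. 248.] [415.  85.]
(0.043, -0.171, 0.03) [ 0.6808 -0.0526  0.03  ] [718.  62.] [256.  53.]
```

View pics/trT.png

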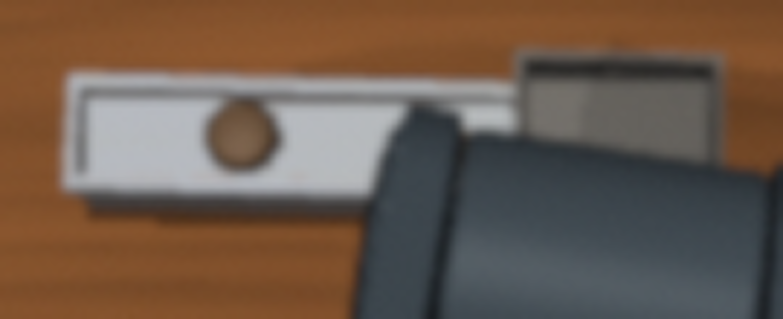

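View pics/trS.png

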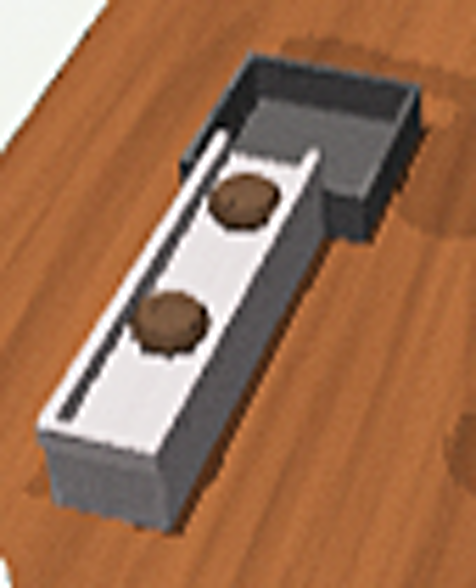

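Run:
```python
from h import *
import pickle
t,p=pickle.load(open("p0.pkl","rb"))
f=lambda c,r,z=.052:onz(t,(140+r/5.8-.5,185+c/5.8-.5),z)[:2].round(4)
print("top centreline",f(70,131),f(370,139),"inner wall shadow line",f(90,92),f(500,104),"end outer",f(64,131),"bin edge",f(516,105,.03),f(722,60,.03))
g=lambda c,r,z=.052:onz(p,(165+r/5.6-.5,180+c/5.6-.5),z)[:2].round(4)
print("side end outer corners",g(40,432),g(160,453),"right wall open end",g(314,150),"left",g(222,132),"floor open edge",g(232,150,.04),g(302,163,.04),"binback",g(252,55,.03),g(420,85,.03))
```

```text
top centreline [0.6458 0.2392] [0.6414 0.105 ] inner wall shadow line [0.6636 0.2305] [0.657  0.0469] end outer [0.6459 0.2419] bin edge [0.6613 0.0392] [ 0.6816 -0.0547]
side end outer corners [0.6691 0.2435] [0.6192 0.2411] right wall open end [0.619  0.0415] left [0.665  0.0406] floor open edge [0.6615 0.0382] [0.6263 0.0383] binback [ 0.6824 -0.0507] [ 0.5922 -0.0501]
```

```bash
python3 g.py 119 .646,.210,.27
```

```text
18.3 [0.4971 0.031  0.2694] [-180.   -0.  119.] [-0.18  0.31 -0.99] q6 -38.3
.646,.210,.27 [0.423, 1.085, -0.003] [0.0, 0.0, -0.0]
```

Call:
{"api": "apply_moves", "payload": {
  "plan": [
    [[0.05, 0.1, 0], [0, 0, 0.02]],
    [[0.12, 0.3, 0], [0, 0, 0.08]],
    [[0.2, 0.5, 0], [0, 0, 0.14]],
    [[0.28, 0.7, 0], [0, 0, 0.2]],
    [[0.35, 0.85, 0], [0, 0, 0.25]],
    [[0.4, 0.95, 0], [0, 0, 0.253]],
    [[0.42, 1.0, 0], [0, 0, 0.253]],
    [[0.42, 1.0, 0], [0, 0, 0.253]],
    [[0.42, 1.0, 0], [0, 0, 0.253]]
  ]
}}

```text
time: 19.4
eef_pos: [0.6309, 0.2005, 0.2696]
orientation: [-179.9, 0.0, 88.6]
wrist_force: [-0.1, -0.7, -0.9]
finger_gap: 0.0173
grip_force: 59.0
```

```bash
python3 g.py 88.65 .6447,.205,.27 .6447,.205,.177
```

```text
19.4 [0.6309 0.2005 0.2696] [-179.9    0.    88.6] [-0.06 -0.71 -0.86] q6 9.4
.6447,.205,.27 [0.024, 0.068, -0.002] [0.0, 0.0, -0.001]
.6447,.205,.177 [0.024, 0.068, 0.463] [0.0, 0.0, -0.001]
```

Call:
{"api": "apply_moves", "payload": {
  "plan": [
    [[0.024, 0.068, 0], [0, 0, 0]],
    [[0.024, 0.068, 0.1], [0, 0, 0]],
    [[0.024, 0.068, 0.2], [0, 0, 0]],
    [[0.024, 0.068, 0.3], [0, 0, 0]],
    [[0.024, 0.068, 0.33], [0, 0, 0]],
    [[0.024, 0.068, 0.33], [0, 0, 0]],
    [[0.024, 0.068, 0.33], [0, 0, 0]]
  ]
}}

```text
time: 20.27
eef_pos: [0.6458, 0.2057, 0.2049]
orientation: [179.9, -0.0, 88.6]
wrist_force: [-0.1, 0.3, -1.2]
finger_gap: 0.0176
grip_force: 59.1
```

```bash
python3 g.py 88.65 .6447,.205,.177
python3 - <<'E'
from h import *
s=snapshot("side");cv2.imwrite("pics/sw.png",cv2.resize(s["pixels"][150:280,170:280],None,fx=4.6,fy=4.6,interpolation=2))
E
```

```text
20.3 [0.6458 0.2057 0.2049] [179.9  -0.   88.6] [-0.12  0.31 -1.19] q6 9.6
.6447,.205,.177 [-0.004, -0.005, 0.139] [0.0, 0.0, -0.0]
```

View pics/sw.png

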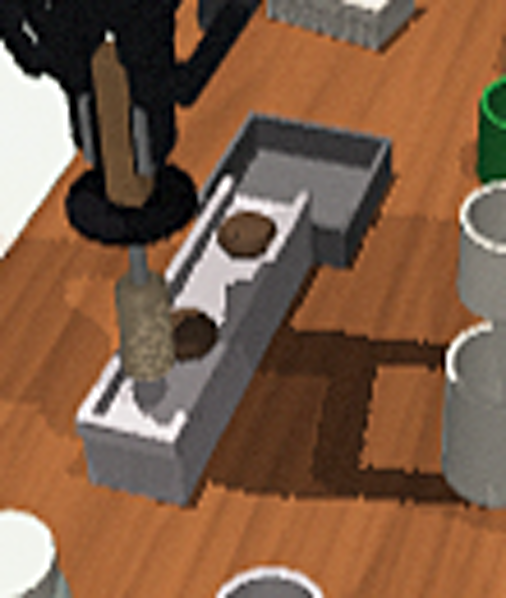

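Call:
{"api": "apply_moves", "payload": {
  "plan": [
    [[-0.004, -0.005, 0.05], [0, 0, 0]],
    [[-0.004, -0.005, 0.1], [0, 0, 0]],
    [[-0.004, -0.005, 0.125], [0, 0, 0]],
    [[-0.004, -0.005, 0.14], [0, 0, 0]],
    [[-0.004, -0.005, 0.14], [0, 0, 0]],
    [[-0.004, -0.005, 0.14], [0, 0, 0]]
  ]
}}

```text
time: 21.08
eef_pos: [0.644, 0.205, 0.1759]
orientation: [-180.0, 0.0, 88.6]
wrist_force: [-0.3, -0.5, 1.2]
finger_gap: 0.017
grip_force: 59.2
```

Call:
{"api": "apply_moves", "payload": {
  "plan": [
    [[-0.0225, 0, 0], [0, 0, 0]],
    [[-0.045, 0, 0], [0, 0, 0]],
    [[-0.0675, 0, 0], [0, 0, 0]],
    [[-0.09, 0, 0], [0, 0, 0]],
    [[-0.1125, 0, 0], [0, 0, 0]],
    [[-0.135, 0, 0], [0, 0, 0]],
    [[-0.1575, 0, 0], [0, 0, 0]],
    [[-0.18, 0, 0], [0, 0, 0]],
    [[-0.2025, 0, 0], [0, 0, 0]],
    [[-0.225, 0, 0], [0, 0, 0]],
    [[-0.2475, 0, 0], [0, 0, 0]],
    [[-0.27, 0, 0], [0, 0, 0]],
    [[-0.2925, 0, 0], [0, 0, 0]],
    [[-0.315, 0, 0], [0, 0, 0]],
    [[-0.3375, 0, 0], [0, 0, 0]],
    [[-0.36, 0, 0], [0, 0, 0]],
    [[-0.3825, 0, 0], [0, 0, 0]],
    [[-0.405, 0, 0], [0, 0, 0]],
    [[-0.4275, 0, 0], [0, 0, 0]],
    [[-0.45, 0, 0], [0, 0, 0]]
  ]
}}

```text
time: 23.58
eef_pos: [0.6419, 0.1147, 0.1757]
orientation: [-180.0, 0.0, 88.6]
wrist_force: [-0.5, 1.5, 0.4]
finger_gap: 0.0172
grip_force: 59.2
```

Call:
{"api": "apply_moves", "payload": {
  "plan": [
    [[-0.0225, 0, 0], [0, 0, 0]],
    [[-0.045, 0, 0], [0, 0, 0]],
    [[-0.0675, 0, 0], [0, 0, 0]],
    [[-0.09, 0, 0], [0, 0, 0]],
    [[-0.1125, 0, 0], [0, 0, 0]],
    [[-0.135, 0, 0], [0, 0, 0]],
    [[-0.1575, 0, 0], [0, 0, 0]],
    [[-0.18, 0, 0], [0, 0, 0]],
    [[-0.2025, 0, 0], [0, 0, 0]],
    [[-0.225, 0, 0], [0, 0, 0]],
    [[-0.2475, 0, 0], [0, 0, 0]],
    [[-0.27, 0, 0], [0, 0, 0]],
    [[-0.2925, 0, 0], [0, 0, 0]],
    [[-0.315, 0, 0], [0, 0, 0]],
    [[-0.3375, 0, 0], [0, 0, 0]],
    [[-0.36, 0, 0], [0, 0, 0]],
    [[-0.3825, 0, 0], [0, 0, 0]],
    [[-0.405, 0, 0], [0, 0, 0]],
    [[-0.4275, 0, 0], [0, 0, 0]],
    [[-0.45, 0, 0], [0, 0, 0]]
  ]
}}

```text
time: 26.08
eef_pos: [0.6397, 0.0246, 0.1757]
orientation: [-180.0, 0.0, 88.6]
wrist_force: [0.1, -0.3, 0.3]
finger_gap: 0.0176
grip_force: 59.2
```

```bash
python3 g.py 88.65 .6447,.025,.27 .5296,.3655,.275
python3 - <<'E'
from h import *
s=snapshot("side");cv2.imwrite("pics/sw2.png",cv2.resize(s["pixels"][130:280,180:320],None,fx=4,fy=4,interpolation=2))
for x in masks_of(s,"lump0"): print(x["rect"],x["conf"])
E
```

```text
26.1 [0.6397 0.0246 0.1757] [-180.     0.    88.6] [ 0.12 -0.32  0.32] q6 -6.4
.6447,.025,.27 [0.003, 0.025, -0.472] [0.0, 0.0, -0.0]
.5296,.3655,.275 [1.691, -0.592, -0.497] [0.0, 0.0, -0.0]
```

View pics/sw2.png

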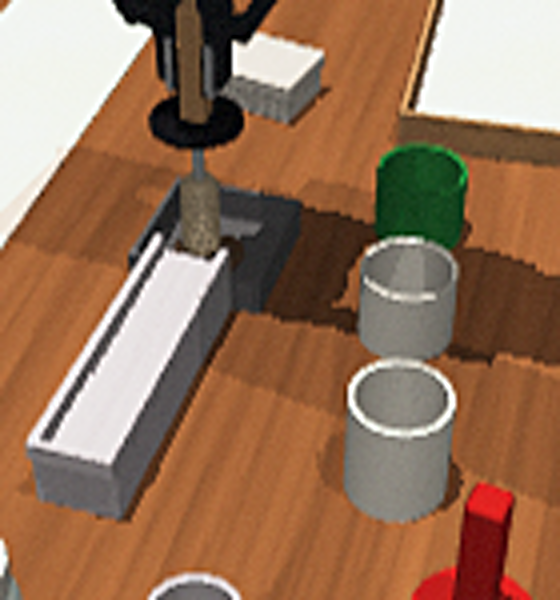

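Call:
{"api": "apply_moves", "payload": {
  "plan": [
    [[0, 0, -0.1], [0, 0, 0]],
    [[0, 0, -0.25], [0, 0, 0]],
    [[0, 0, -0.4], [0, 0, 0]],
    [[0, 0, -0.5], [0, 0, 0]],
    [[0.1, -0.03, -0.5], [0, 0, 0]],
    [[0.3, -0.1, -0.5], [0, 0, 0]],
    [[0.5, -0.18, -0.5], [0, 0, 0]],
    [[0.7, -0.25, -0.5], [0, 0, 0]],
    [[0.9, -0.32, -0.5], [0, 0, 0]],
    [[1, -0.35, -0.5], [0, 0, 0]],
    [[1, -0.35, -0.5], [0, 0, 0]],
    [[1, -0.35, -0.5], [0, 0, 0]]
  ]
}}

```text
time: 27.68
eef_pos: [0.5749, 0.2259, 0.2752]
orientation: [-180.0, 0.1, 88.6]
wrist_force: [-0.2, -0.4, -1.1]
finger_gap: 0.0169
grip_force: 59.0
```

```bash
python3 g.py 88.65 .5296,.3653,.28; python3 chk.py
python3 - <<'E'
from h import *
t=snapshot("top");s=snapshot("side")
for p in(t,s): print([(np.round(x["centre"]).tolist(),onz(p,x["centre"],.012).round(3).tolist(),round(x["conf"],2)) for x in spot_point(p,"lump0")],[(np.round(x["rect"]).tolist(),round(x["conf"],2)) for x in masks_of(p,"lump0")])
cv2.imwrite("pics/tt.png",t["pixels"]);cv2.imwrite("pics/ss.png",s["pixels"])
for x,y in((-.043,-.171),(.043,-.171),(-.043,-.084),(.043,-.084)): print(np.round(rot([.643,.1205,-.027],[(x,y,0)]),3))
E
```

```text
27.7 [0.5749 0.2259 0.2752] [-1.80e+02  1.00e-01  8.86e+01] [-0.21 -0.39 -1.09] q6 12.6
.5296,.3653,.28 [0.691, -0.244, -0.024] [0.0, 0.0, -0.001]
1664 (266, 189, 29, 72) [0.4748 0.1643 0.4964 0.0316] 0.0502
jar_mid [([0.47, 0.168, 0.0], 0.91)]
jar_short [([0.502, 0.03, 0.0], 0.71), ([0.472, -0.322, 0.0], 0.58)]
[([168.0, 281.0], [0.638, 0.018, 0.012], 0.59), ([171.0, 288.0], [0.629, 0.001, 0.012], 0.58), ([231.0, 227.0], [0.47, 0.162, 0.012], 0.3)] [([288.0, 170.0, 16.0, 9.0], 0.54), ([281.0, 166.0, 3.0, 7.0], 0.46)]
[([190.0, 234.0], [0.64, -0.012, 0.012], 0.53), ([209.0, 279.0], [0.501, 0.035, 0.012], 0.4)] []
[[ 0.595 -0.049  0.   ]]
[[ 0.681 -0.052  0.   ]]
[[0.598 0.038 0.   ]]
[[0.684 0.035 0.   ]]
```

Call:
{"api": "apply_moves", "payload": {
  "plan": [
    [[0.15, -0.05, -0.02], [0, 0, 0]],
    [[0.3, -0.1, -0.02], [0, 0, 0]],
    [[0.45, -0.16, -0.02], [0, 0, 0]],
    [[0.6, -0.21, -0.02], [0, 0, 0]],
    [[0.691, -0.244, -0.02], [0, 0, 0]],
    [[0.691, -0.244, -0.02], [0, 0, 0]],
    [[0.691, -0.244, -0.02], [0, 0, 0]],
    [[0.691, -0.244, -0.02], [0, 0, 0]]
  ]
}}

```text
time: 29.18
eef_pos: [0.5298, 0.3649, 0.2797]
orientation: [180.0, 0.0, 88.5]
wrist_force: [-1.0, 1.1, -1.3]
finger_gap: 0.0172
grip_force: 59.0
```

```bash
python3 g.py 88.65 .5298,.3655,.15
python3 - <<'E'
from h import *
s=snapshot("side");cv2.imwrite("pics/st.png",np.hstack([cv2.resize(s["pixels"][190:340,170:280],None,fx=3.6,fy=3.6,interpolation=2),cv2.resize(s["pixels"][155:245,195:260],None,fx=6,fy=6,interpolation=2)]))
E
```

```text
29.2 [0.5298 0.3649 0.2797] [180.    0.   88.5] [-1.02  1.11 -1.31] q6 26.1
.5298,.3655,.15 [0.003, -0.0, 0.649] [-0.0, 0.0, -0.001]
```

View pics/st.png

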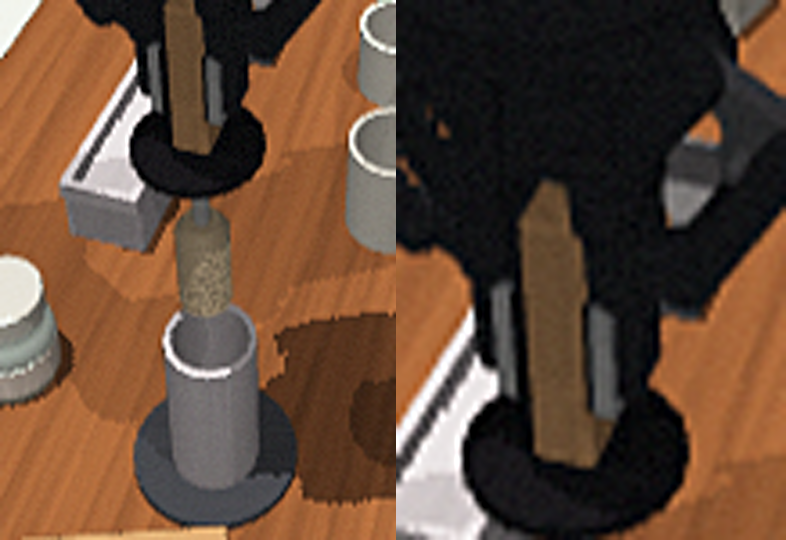

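Call:
{"api": "apply_moves", "payload": {
  "plan": [
    [[0.003, 0, 0.1], [0, 0, 0]],
    [[0.003, 0, 0.2], [0, 0, 0]],
    [[0.003, 0, 0.3], [0, 0, 0]],
    [[0.003, 0, 0.4], [0, 0, 0]],
    [[0.003, 0, 0.5], [0, 0, 0]],
    [[0.003, 0, 0.58], [0, 0, 0]],
    [[0.003, 0, 0.63], [0, 0, 0]],
    [[0.003, 0, 0.65], [0, 0, 0]],
    [[0.003, 0, 0.655], [0, 0, 0]],
    [[0.003, 0, 0.655], [0, 0, 0]],
    [[0.003, 0, 0.655], [0, 0, 0]]
  ]
}}

```text
time: 30.6
eef_pos: [0.5295, 0.3668, 0.1493]
orientation: [179.9, -0.0, 88.6]
wrist_force: [-0.6, 0.4, -1.3]
finger_gap: 0.0169
grip_force: 59.0
```

Call:
{"api": "apply_moves", "payload": {
  "plan": [
    [[0, 0, 0.005], [0, 0, 0]],
    [[0, 0, 0.01], [0, 0, 0]],
    [[0, 0, 0.01], [0, 0, 0]],
    [[0, 0, 0.01], [0, 0, 0]]
  ]
}}

```text
time: 31.1
eef_pos: [0.5293, 0.3667, 0.1468]
orientation: [180.0, -0.0, 88.6]
wrist_force: [0.7, -0.0, -0.5]
finger_gap: 0.0173
grip_force: 59.1
```

Call:
{"api": "apply_moves", "payload": {
  "plan": [
    [[0, 0, 0], [0, 0, 0]],
    [[0, 0, 0], [0, 0, 0]],
    [[0, 0, 0], [0, 0, 0]],
    [[0, 0, 0], [0, 0, 0]],
    [[0, 0, 0], [0, 0, 0]],
    [[0, 0, 0], [0, 0, 0]],
    [[0, 0, 0], [0, 0, 0]],
    [[0, 0, 0], [0, 0, 0]],
    [[0, 0, -0.1], [0, 0, 0]],
    [[0, 0, -0.25], [0, 0, 0]],
    [[0, 0, -0.4], [0, 0, 0]],
    [[0, 0, -0.5], [0, 0, 0]],
    [[0, 0, -0.5], [0, 0, 0]]
  ],
  "claw": 1
}}

```text
time: 32.72
eef_pos: [0.5303, 0.3672, 0.2487]
orientation: [179.8, -0.1, 88.6]
wrist_force: [-0.2, -0.6, -0.1]
finger_gap: 0.0856
grip_force: 0.0
```

```bash
python3 chk.py
python3 - <<'E'
from h import *
s=snapshot("side")
print([(np.round(x["centre"],1).tolist(),x["conf"]) for x in spot_point(s,"brush")],proj(s,[.5295,.3652,.105]))
bs=black(s,(290,222));print(cv2.boundingRect(bs.astype(np.uint8)),"before (211,271,33,27)")
E
python3 g.py 180 .474,.164,.25 .474,.164,.15 .53,.36,.28
```

```text
1602 (266, 189, 29, 72) [0.4743 0.163  0.4973 0.0327] 0.0831
jar_mid [([0.467, 0.168, 0.0], 0.98)]
jar_short [([0.514, -0.076, 0.0], 0.87), ([0.497, 0.025, 0.0], 0.65)]
[([280.1, 228.1], 0.87), ([289.4, 300.8], 0.67)] [227.87126671 284.0750447 ]
(211, 271, 33, 28) before (211,271,33,27)
33.0 [0.5287 0.3663 0.2453] [-1.799e+02  1.000e-01  8.860e+01] [ 0.    0.32 -0.16] q6 26.2
.474,.164,.25 [-1.018, -0.249, -0.024] [0.0, 0.0, -0.762]
.474,.164,.15 [-1.018, -0.249, 0.476] [0.0, 0.0, -0.762]
.53,.36,.28 [-0.032, 0.007, -0.174] [0.0, 0.0, -0.762]
```

Call:
{"api": "apply_moves", "payload": {
  "plan": [
    [[-0.1, -0.02, -0.02], [0, 0, 0]],
    [[-0.3, -0.07, -0.02], [0, 0, 0]],
    [[-0.5, -0.12, -0.02], [0, 0, 0]],
    [[-0.7, -0.17, -0.02], [0, 0, 0]],
    [[-0.9, -0.22, -0.02], [0, 0, 0]],
    [[-1, -0.25, -0.02], [0, 0, 0]],
    [[-1, -0.25, 0.1], [0, 0, 0]],
    [[-1, -0.25, 0.2], [0, 0, 0]],
    [[-1, -0.25, 0.2], [0, 0, 0]],
    [[-1, -0.25, 0.2], [0, 0, 0]]
  ]
}}

```text
time: 34.28
eef_pos: [0.4746, 0.1676, 0.2073]
orientation: [180.0, 0.0, 88.6]
wrist_force: [0.3, 0.3, 1.2]
finger_gap: 0.0855
grip_force: 0.0
```

```bash
python3 chk.py;python3 g.py 88.6 .4742,.1643,.2 .4742,.1643,.043
```

```text
1653 (266, 189, 29, 72) [0.4745 0.1632 0.4963 0.0317] 0.0533
jar_mid [([0.477, 0.169, 0.0], 0.4)]
jar_short [([0.519, -0.075, 0.0], 0.8), ([0.498, 0.034, 0.0], 0.57)]
34.5 [0.4749 0.168  0.2075] [179.9  -0.   88.6] [ 0.89 -0.14 -1.48] q6 8.1
.4742,.1643,.2 [-0.018, -0.003, 0.037] [0.0, -0.0, 0.0]
.4742,.1643,.043 [-0.018, -0.003, 0.822] [0.0, -0.0, 0.0]
```

Call:
{"api": "apply_moves", "payload": {
  "plan": [
    [[-0.018, -0.003, 0.1], [0, 0, 0]],
    [[-0.018, -0.003, 0.25], [0, 0, 0]],
    [[-0.018, -0.003, 0.4], [0, 0, 0]],
    [[-0.018, -0.003, 0.55], [0, 0, 0]],
    [[-0.018, -0.003, 0.68], [0, 0, 0]],
    [[-0.018, -0.003, 0.77], [0, 0, 0]],
    [[-0.018, -0.003, 0.82], [0, 0, 0]],
    [[-0.018, -0.003, 0.82], [0, 0, 0]],
    [[-0.018, -0.003, 0.82], [0, 0, 0]]
  ]
}}

```text
time: 35.6
eef_pos: [0.4743, 0.1645, 0.0434]
orientation: [179.9, -0.0, 88.6]
wrist_force: [-0.5, 0.3, -0.4]
finger_gap: 0.0856
grip_force: 0.0
```

Call:
{"api": "apply_moves", "payload": {
  "plan": [
    [[0, 0, 0], [0, 0, 0]],
    [[0, 0, 0], [0, 0, 0]],
    [[0, 0, 0], [0, 0, 0]],
    [[0, 0, 0], [0, 0, 0]],
    [[0, 0, 0], [0, 0, 0]],
    [[0, 0, 0], [0, 0, 0]],
    [[0, 0, 0], [0, 0, 0]]
  ],
  "claw": 0
}}

```text
time: 36.48
eef_pos: [0.4739, 0.1644, 0.0439]
orientation: [179.9, -0.0, 88.6]
wrist_force: [-1.2, 0.4, 6.7]
finger_gap: 0.0619
grip_force: 64.2
```

Call:
{"api": "apply_moves", "payload": {
  "plan": [
    [[0, 0, -0.05], [0, 0, 0]],
    [[0, 0, -0.15], [0, 0, 0]],
    [[0, 0, -0.3], [0, 0, 0]],
    [[0, 0, -0.45], [0, 0, 0]],
    [[0, 0, -0.6], [0, 0, 0]],
    [[0, 0, -0.6], [0, 0, 0]],
    [[0, 0, -0.6], [0, 0, 0]]
  ]
}}

```text
time: 37.35
eef_pos: [0.473, 0.1642, 0.1622]
orientation: [-179.9, 0.0, 88.6]
wrist_force: [-0.4, 0.6, -1.9]
finger_gap: 0.0612
grip_force: 65.7
```

```bash
python3 g.py 88.6 .468,-.03,.17 .468,-.275,.17
```

```text
37.4 [0.473  0.1642 0.1622] [-179.9    0.    88.6] [-0.37  0.64 -1.92] q6 7.7
.468,-.03,.17 [-0.972, -0.001, -0.039] [0.0, -0.0, 0.0]
.468,-.275,.17 [-2.196, 0.029, -0.039] [0.0, -0.0, 0.0]
```

Call:
{"api": "apply_moves", "payload": {
  "plan": [
    [[-0.05, 0, 0], [0, 0, 0]],
    [[-0.2, 0, 0], [0, 0, 0]],
    [[-0.4, 0, 0], [0, 0, 0]],
    [[-0.6, 0, 0], [0, 0, 0]],
    [[-0.8, 0, 0], [0, 0, 0]],
    [[-1, 0, 0], [0, 0, 0]]
  ]
}}

```text
time: 38.1
eef_pos: [0.4679, -0.0373, 0.1616]
orientation: [-179.9, -0.0, 88.6]
wrist_force: [0.7, -0.1, -1.6]
finger_gap: 0.0616
grip_force: 65.6
```

Call:
{"api": "apply_moves", "payload": {
  "plan": [
    [[-0.2, 0.01, 0], [0, 0, 0]],
    [[-0.4, 0.02, 0], [0, 0, 0]],
    [[-0.6, 0.03, 0], [0, 0, 0]],
    [[-0.8, 0.03, 0], [0, 0, 0]],
    [[-0.95, 0.03, 0], [0, 0, 0]],
    [[-1, 0.03, 0], [0, 0, 0]],
    [[-1, 0.03, 0], [0, 0, 0]],
    [[-1, 0.03, 0], [0, 0, 0]]
  ]
}}

```text
time: 39.1
eef_pos: [0.4694, -0.2342, 0.1623]
orientation: [-179.9, -0.1, 88.7]
wrist_force: [-0.0, 0.3, -1.6]
finger_gap: 0.0615
grip_force: 65.6
```

```bash
python3 g.py 88.6 .468,-.275,.17 .468,-.275,.0495
```

```text
39.1 [ 0.4694 -0.2342  0.1623] [-1.799e+02 -1.000e-01  8.870e+01] [-0.04  0.33 -1.56] q6 -37.4
.468,-.275,.17 [-0.204, -0.002, -0.039] [0.0, -0.0, 0.0]
.468,-.275,.0495 [-0.204, -0.002, 0.564] [0.0, -0.0, 0.0]
```

Call:
{"api": "apply_moves", "payload": {
  "plan": [
    [[-0.1, 0, 0], [0, 0, 0]],
    [[-0.204, 0, 0], [0, 0, 0]],
    [[-0.204, 0, 0.1], [0, 0, 0]],
    [[-0.204, 0, 0.25], [0, 0, 0]],
    [[-0.204, 0, 0.4], [0, 0, 0]],
    [[-0.204, 0, 0.5], [0, 0, 0]],
    [[-0.204, 0, 0.54], [0, 0, 0]],
    [[-0.204, 0, 0.56], [0, 0, 0]],
    [[-0.204, 0, 0.567], [0, 0, 0]],
    [[-0.204, 0, 0.567], [0, 0, 0]],
    [[-0.204, 0, 0.567], [0, 0, 0]]
  ]
}}

```text
time: 40.48
eef_pos: [0.4693, -0.2767, 0.0499]
orientation: [180.0, 0.0, 88.6]
wrist_force: [0.1, 0.2, -2.9]
finger_gap: 0.0616
grip_force: 65.6
```

Call:
{"api": "apply_moves", "payload": {
  "plan": [
    [[0, 0, 0], [0, 0, 0]],
    [[0, 0, 0], [0, 0, 0]],
    [[0, 0, 0], [0, 0, 0]],
    [[0, 0, 0], [0, 0, 0]],
    [[0, 0, 0], [0, 0, 0]],
    [[0, 0, 0], [0, 0, 0]],
    [[0, 0, -0.1], [0, 0, 0]],
    [[0, 0, -0.25], [0, 0, 0]],
    [[0, 0, -0.4], [0, 0, 0]],
    [[0, 0, -0.55], [0, 0, 0]],
    [[0, 0, -0.65], [0, 0, 0]],
    [[0, 0, -0.65], [0, 0, 0]]
  ],
  "claw": 1
}}

```text
time: 41.98
eef_pos: [0.4698, -0.2771, 0.1808]
orientation: [179.8, 0.1, 88.6]
wrist_force: [-0.1, 0.5, -0.1]
finger_gap: 0.0853
grip_force: 0.0
```

Call:
{"api": "apply_moves", "payload": {
  "plan": [
    [[0.1, 0, 0], [0, 0, 0]],
    [[0.3, 0, 0], [0, 0, 0]],
    [[0.5, 0, 0], [0, 0, 0]],
    [[0.7, 0, 0], [0, 0, 0]],
    [[0.9, 0, 0], [0, 0, 0]],
    [[1, 0.03, 0], [0, 0, 0]],
    [[1, 0.06, 0], [0, 0, 0]],
    [[1, 0.06, 0], [0, 0, 0]]
  ]
}}

```text
time: 42.98
eef_pos: [0.4861, -0.0769, 0.1787]
orientation: [-180.0, 0.0, 88.6]
wrist_force: [0.5, 0.1, -0.4]
finger_gap: 0.0853
grip_force: 0.0
```

```bash
cat > c4.py <<'E'
from h import *
s=snapshot("side");t=snapshot("top")
for p,n in((t,"t"),(s,"s")):
    for l in("jar_mid","jar_short"): print(n,l,[(onz(p,x["centre"],0).round(3).tolist(),round(x["conf"],2)) for x in spot_point(p,l)],[(np.round(x["rect"]).tolist(),round(x["conf"],2)) for x in masks_of(p,l)])
sm=white(s,(205,280));print(sm.sum(),cv2.boundingRect(sm.astype(np.uint8)),*fitU([(s,sm,lambda v:[cyl(v[0],v[1],0,.055,.032)])],[.497,.032],[.008]*2))
E
python3 c4.py;python3 g.py 88.6 .497,.0315,.18
```

```text
t jar_mid [([0.466, -0.276, 0.0], 0.94)] [([400.0, 230.0, 30.0, 25.0], 0.55)]
t jar_short [([0.514, 0.013, 0.0], 0.6), ([0.518, -0.075, 0.0], 0.36)] [([283.0, 213.0, 22.0, 24.0], 0.95), ([400.0, 232.0, 25.0, 26.0], 0.23)]
s jar_mid [([0.464, -0.281, 0.0], 0.87)] [([311.0, 145.0, 60.0, 55.0], 0.58), ([310.0, 144.0, 18.0, 32.0], 0.57)]
s jar_short [([0.506, -0.078, 0.0], 0.77), ([0.52, 0.025, 0.0], 0.7)] [([275.0, 200.0, 25.0, 29.0], 0.93), ([287.0, 181.0, 22.0, 29.0], 0.83)]
668 (263, 185, 25, 31) [0.5175 0.0175] 0.0538
43.5 [ 0.4858 -0.0771  0.1793] [-180.     0.    88.6] [ 0.59 -0.16  0.63] q6 -20.6
.497,.0315,.18 [0.544, 0.043, -0.003] [0.0, 0.0, -0.0]
```

```bash
python3 - <<'E'
from h import *
s=snapshot("side");t=snapshot("top");f=lambda v:[cyl(v[0],v[1],0,.055,.032)]
sm=white(s,(200,275));tm=white(t,(213,283));print(sm.sum(),tm.sum(),cv2.boundingRect(tm.astype(np.uint8)))
print(*fitU([(s,sm,f)],[.517,.017],[.008]*2),*fitU([(t,tm,f)],[.517,.017],[.008]*2),*fitU([(s,sm,f),(t,tm,f)],[.517,.017],[.008]*2))
E
python3 g.py 88.6 .517,.017,.18 .517,.017,.036
```

```text
668 564 (270, 199, 26, 27)
[0.5177 0.0168] 0.0538 [0.5174 0.0179] 0.021 [0.5174 0.0177] 0.0788
43.6 [ 0.4858 -0.077   0.1794] [180.    0.   88.6] [ 0.73  0.1  -0.07] q6 -20.6
.517,.017,.18 [0.474, 0.144, -0.003] [0.0, 0.0, -0.0]
.517,.017,.036 [0.474, 0.144, 0.717] [0.0, 0.0, -0.0]
```

Call:
{"api": "apply_moves", "payload": {
  "plan": [
    [[0.1, 0.03, 0], [0, 0, 0]],
    [[0.25, 0.08, 0], [0, 0, 0]],
    [[0.4, 0.12, 0], [0, 0, 0]],
    [[0.474, 0.144, 0], [0, 0, 0]],
    [[0.474, 0.144, 0], [0, 0, 0]],
    [[0.474, 0.144, 0.15], [0, 0, 0]],
    [[0.474, 0.144, 0.3], [0, 0, 0]],
    [[0.474, 0.144, 0.45], [0, 0, 0]],
    [[0.474, 0.144, 0.58], [0, 0, 0]],
    [[0.474, 0.144, 0.67], [0, 0, 0]],
    [[0.474, 0.144, 0.717], [0, 0, 0]],
    [[0.474, 0.144, 0.717], [0, 0, 0]],
    [[0.474, 0.144, 0.717], [0, 0, 0]]
  ]
}}

```text
time: 45.2
eef_pos: [0.5174, 0.0169, 0.0365]
orientation: [179.9, 0.0, 88.6]
wrist_force: [0.6, -0.0, -1.6]
finger_gap: 0.0857
grip_force: 0.0
```

Call:
{"api": "apply_moves", "payload": {
  "plan": [
    [[0, 0, 0], [0, 0, 0]],
    [[0, 0, 0], [0, 0, 0]],
    [[0, 0, 0], [0, 0, 0]],
    [[0, 0, 0], [0, 0, 0]],
    [[0, 0, 0], [0, 0, 0]],
    [[0, 0, 0], [0, 0, 0]],
    [[0, 0, 0], [0, 0, 0]]
  ],
  "claw": 0
}}

```text
time: 46.08
eef_pos: [0.5173, 0.0172, 0.0371]
orientation: [179.9, 0.0, 88.6]
wrist_force: [-1.7, -0.5, 6.5]
finger_gap: 0.0619
grip_force: 65.0
```

Call:
{"api": "apply_moves", "payload": {
  "plan": [
    [[0, 0, -0.05], [0, 0, 0]],
    [[0, 0, -0.15], [0, 0, 0]],
    [[0, 0, -0.3], [0, 0, 0]],
    [[0, 0, -0.45], [0, 0, 0]],
    [[0, 0, -0.6], [0, 0, 0]],
    [[0, 0, -0.68], [0, 0, 0]],
    [[0, 0, -0.68], [0, 0, 0]],
    [[0, 0, -0.68], [0, 0, 0]]
  ]
}}

```text
time: 47.08
eef_pos: [0.5162, 0.0174, 0.1715]
orientation: [-179.9, -0.0, 88.6]
wrist_force: [-0.6, 0.4, -2.5]
finger_gap: 0.0622
grip_force: 66.3
```

```bash
python3 g.py 88.6 .467,-.18,.17 .467,-.38,.17
```

```text
47.1 [0.5162 0.0174 0.1715] [-179.9   -0.    88.6] [-0.56  0.43 -2.49] q6 -9.1
.467,-.18,.17 [-0.993, -0.222, 0.007] [0.0, -0.0, 0.0]
.467,-.38,.17 [-1.992, -0.198, 0.007] [0.0, -0.0, 0.0]
```

Call:
{"api": "apply_moves", "payload": {
  "plan": [
    [[-0.05, -0.01, 0], [0, 0, 0]],
    [[-0.2, -0.05, 0], [0, 0, 0]],
    [[-0.4, -0.1, 0], [0, 0, 0]],
    [[-0.6, -0.14, 0], [0, 0, 0]],
    [[-0.8, -0.18, 0], [0, 0, 0]],
    [[-1, -0.22, 0], [0, 0, 0]]
  ]
}}

```text
time: 47.82
eef_pos: [0.467, -0.1832, 0.1711]
orientation: [-179.9, -0.0, 88.6]
wrist_force: [0.5, 0.1, -2.1]
finger_gap: 0.0618
grip_force: 66.2
```

Call:
{"api": "apply_moves", "payload": {
  "plan": [
    [[-0.2, 0, 0], [0, 0, 0]],
    [[-0.4, 0.01, 0], [0, 0, 0]],
    [[-0.6, 0.02, 0], [0, 0, 0]],
    [[-0.8, 0.025, 0], [0, 0, 0]],
    [[-0.95, 0.025, 0], [0, 0, 0]],
    [[-1, 0.025, 0], [0, 0, 0]],
    [[-1, 0.025, 0], [0, 0, 0]],
    [[-1, 0.025, 0], [0, 0, 0]]
  ]
}}

```text
time: 48.82
eef_pos: [0.4678, -0.38, 0.1714]
orientation: [-179.9, -0.1, 88.7]
wrist_force: [-0.3, 0.5, -3.7]
finger_gap: 0.0619
grip_force: 66.2
```

```bash
python3 g.py 88.6 .467,-.38,.17 .467,-.38,.0425
```

```text
48.8 [ 0.4678 -0.38    0.1714] [-1.799e+02 -1.000e-01  8.870e+01] [-0.34  0.51 -3.72] q6 -48.4
.467,-.38,.17 [-0.0, -0.004, 0.007] [-0.0, -0.0, 0.0]
.467,-.38,.0425 [-0.0, -0.004, 0.645] [-0.0, -0.0, 0.0]
```

Call:
{"api": "apply_moves", "payload": {
  "plan": [
    [[0, 0, 0.1], [0, 0, 0]],
    [[0, 0, 0.25], [0, 0, 0]],
    [[0, 0, 0.4], [0, 0, 0]],
    [[0, 0, 0.53], [0, 0, 0]],
    [[0, 0, 0.6], [0, 0, 0]],
    [[0, 0, 0.63], [0, 0, 0]],
    [[0, 0, 0.643], [0, 0, 0]],
    [[0, 0, 0.643], [0, 0, 0]],
    [[0, 0, 0.643], [0, 0, 0]],
    [[0, 0, 0.643], [0, 0, 0]]
  ]
}}

```text
time: 50.08
eef_pos: [0.4684, -0.382, 0.0438]
orientation: [180.0, 0.0, 88.6]
wrist_force: [-0.3, -0.1, -3.3]
finger_gap: 0.0618
grip_force: 66.2
```

Call:
{"api": "apply_moves", "payload": {
  "plan": [
    [[0, 0, 0], [0, 0, 0]],
    [[0, 0, 0], [0, 0, 0]],
    [[0, 0, 0], [0, 0, 0]],
    [[0, 0, 0], [0, 0, 0]],
    [[0, 0, 0], [0, 0, 0]],
    [[0, 0, 0], [0, 0, 0]],
    [[0, 0, -0.1], [0, 0, 0]],
    [[0, 0, -0.25], [0, 0, 0]],
    [[0, 0, -0.4], [0, 0, 0]],
    [[0, 0, -0.6], [0, 0, 0]],
    [[0, 0, -0.8], [0, 0, 0]],
    [[0, 0, -1], [0, 0, 0]],
    [[0, 0, -1], [0, 0, 0]]
  ],
  "claw": 1
}}

```text
time: 51.7
eef_pos: [0.4698, -0.3834, 0.2488]
orientation: [179.6, 0.4, 88.6]
wrist_force: [0.2, 0.5, 0.1]
finger_gap: 0.0855
grip_force: 0.0
```

Call:
{"api": "apply_moves", "payload": {
  "plan": [
    [[0.3, -0.2, 0], [0, 0, 0]],
    [[0.6, -0.3, 0], [0, 0, 0]],
    [[0.9, -0.4, 0], [0, 0, 0]],
    [[1, -0.4, 0], [0, 0, 0]],
    [[1, -0.4, 0], [0, 0, 0]]
  ]
}}

```text
time: 52.32
eef_pos: [0.3917, -0.1772, 0.2432]
orientation: [-179.9, -0.1, 88.8]
wrist_force: [0.8, 0.2, -0.4]
finger_gap: 0.0851
grip_force: 0.0
```

Run:
```python
from h import *
s=snapshot("side");t=snapshot("top")
for p,n in((t,"t"),(s,"s")):
    for l in("jar_mid","jar_short","brush","lump0","sample_box","jar_closed","weight_block"): print(n,l,[(onz(p,x["centre"],0).round(3).tolist(),round(x["conf"],2)) for x in spot_point(p,l)])
a=cv2.resize(s["pixels"][100:340,140:350],None,fx=2.4,fy=2.4,interpolation=2);b=cv2.resize(t["pixels"][140:200,250:310],None,fx=4.6,fy=4.6,interpolation=2)
b=np.vstack([b,cv2.resize(s["pixels"][165:225,205:265],None,fx=4.6,fy=4.6,interpolation=2),np.zeros((24,276,3),np.uint8)])
cv2.imwrite("pics/fin.png",np.hstack([a,b]))
```

```text
t jar_mid [([0.464, -0.282, 0.0], 0.67)]
t jar_short [([0.464, -0.386, 0.0], 0.71), ([0.515, -0.081, 0.0], 0.7)]
t brush [([0.404, 0.347, 0.0], 0.95), ([0.543, 0.391, 0.0], 0.87), ([0.647, 0.024, 0.0], 0.52)]
t lump0 [([0.642, 0.003, 0.0], 0.66), ([0.649, 0.018, 0.0], 0.44)]
t sample_box [([0.681, -0.226, 0.0], 0.67)]
t jar_closed [([0.664, 0.342, 0.0], 0.65)]
t weight_block [([0.542, 0.471, 0.0], 0.81), ([0.664, 0.341, 0.0], 0.21)]
s jar_mid [([0.463, -0.285, 0.0], 0.94)]
s jar_short [([0.51, -0.067, 0.0], 0.92), ([0.561, 0.291, 0.0], 0.64), ([0.474, -0.374, 0.0], 0.5)]
s brush [([0.41, 0.256, 0.0], 0.93), ([0.558, 0.295, 0.0], 0.91)]
s lump0 [([0.638, -0.028, 0.0], 0.59), ([0.647, -0.003, 0.0], 0.49)]
s sample_box [([0.678, -0.227, 0.0], 0.86), ([0.671, 0.344, 0.0], 0.73)]
s jar_closed [([0.669, 0.337, 0.0], 0.56), ([0.632, -0.015, 0.0], 0.52)]
s weight_block [([0.539, 0.471, 0.0], 0.9)]
```

View pics/fin.png

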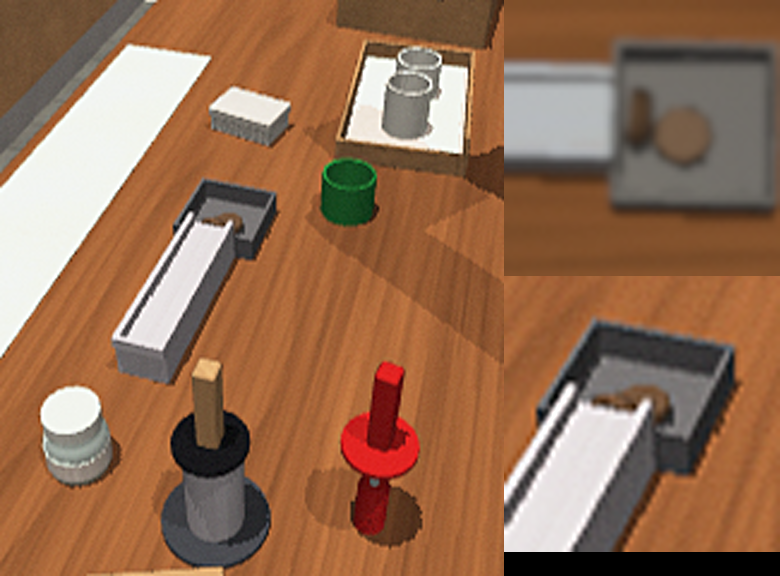

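Both lumps lie in the bin, one of them on edge against the trough end. The brush hangs in the stand, both open jars stand in the box, and the other things are where they were.

```bash
python3 -c "
from h import *
print(ctrl.hand_in())"
```

```text
the job is handed in; nothing more can be done
None
```

The job is handed in, with no verdict shown: I scrubbed the two open jars present (middle, then short) and swept both clay lumps into the bin, and the final pictures showed the brush back in its stand and both jars upright in the box.

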